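# Lever open the water filter unit and seat its new cartridge

## Task

The water filter unit by the coffee machine needs its new cartridge: slip the flat knife into the slot under the blue lid, lever the lid up with the blade (not with the gripper) until it springs open by itself, and lay the knife back down flat on the counter. Then take the cartridge out of its wooden stand by the green grip bar, pass its two lugs down through the notches of the socket, push it fully down against the spring and turn it a quarter turn clockwise, seen from above, to the stop. The springs would throw it out again, so finish while still gripping it, upright, pushed fully down and fully turned; leave the cup, the glass and the tin where they stand.

Things in the scene. Friction and masses are not known exactly. Their poses are not given: they have to be found in the camera images.
- unit: Water filter unit, fixed: white box 130 (its x) x 110 (its y) mm, 66 mm high, blue lid on top. Origin: centre of its underside; z up; turned about z by up to 15 degrees. Lid hinged on the +y side, lever slot in the -y side, a 12 mm water stub low on the -x side. Under the lid is a shallow recess; its floor, the grey socket flange, lies 56 mm above the counter.
- unit_slot (a point): Centre of the mouth of the lever slot, on the unit's -y face, 61 mm above the counter; axes as the unit's. The slot is 50 mm wide (x), 10 mm high (56 to 66 mm above the counter) and runs level along the unit's +y through the 14 mm wall into the recess (free for 35 mm from the mouth). Its roof is the closed lid's underside.
- lid_edge (a point): Middle of the lid's free edge (mid thickness); with the lid closed it stands directly over the slot, 69 mm above the counter, flush to about 2 mm with the unit's -y face. A white strip on the top of the lid marks this edge.
- lid (a joint): Lid angle, rad: 0 closed, 1.9 open. Plate 130 x 106 x 6 mm; hinge along the unit's x, 61 mm to +y of the unit's centre, 36 mm above the counter. Falls shut below about 0.35 rad; past that its spring swings it open in some 2 s and it stays, leaning out over the +y side, up to 155 mm above the counter. Its edge lifts with under 2 N; a blade 20 mm into the slot raised 45 mm is enough.
- unit_socket (a point): Centre of the socket on the flange's top face, 56 mm above the counter, under the lid; axes as the unit's. Flange 6 mm thick, hole about 30 mm across, with two notches 12 mm wide running from it along the unit's +x and -x out to 22 mm from the centre (green marks beyond them). The orange rotor lies 10 mm below this point.
- plunger (a joint): How far the orange rotor in the socket is pressed down, m: 0 free, 0.008 at its stop; the spring pushes up with 4 N at 0 and 8 N at the stop. The lugs clear the flange and can turn from about 0.003.
- rotor (a joint): How far the rotor is turned clockwise from above, rad: 0 at rest, 1.5 at its stop. At rest its two pairs of dogs lie under the notches; they take the lugs between them with 2 mm play each side, so it lags the cartridge by about 0.13 rad, at worst 0.25. A return spring turns it back with 0.04 N m at 0, 0.1 N m at the stop.
- cartridge: Filter cartridge, upright, 0.18 to 0.29 kg. Origin: centre of its underside; z up. Neck 24 mm across, 0 to 24 mm; at its foot (0 to 6 mm) two lugs 8 mm wide along +x and -x, out to 19.5 mm; white body 52 mm across, 24 to 64 mm; green grip bar 44 mm long (x, over the lugs), 16 mm thick (y), 64 to 94 mm. Half turn alike. Resting on the rotor its origin is 46 mm above the counter, home 38 mm.
- cartridge_grip (a point): On the cartridge's axis, within the grip bar, 82 mm above the cartridge's underside; axes as the cartridge's.
- stand: Open dark wooden box, fixed, 60 x 60 mm and 34 mm high, inside 44 x 44 mm; the cartridge's body rests on its rim with the neck hanging inside (cartridge origin 10 mm above the counter). Origin: centre of its underside.
- knife: Flat knife lying on the counter, 0.06 to 0.11 kg. Origin: centre of the underside of its handle; x along it to the tip, z up. Dark wooden handle 90 mm long (x -45 to 45), 16 mm wide (y), 20 mm high; steel blade 20 mm wide, 2.5 mm thick, level, 10 mm above the handle's underside, tip at x = 106 mm. Balances about 10 mm ahead of the origin.
- knife_tip (a point): Middle of the end of the knife's blade; axes as the knife's.
- red_cup: Red cup, bystander, 72 mm across, 85 mm high; origin at the centre of its underside.
- glass: Glass tumbler, bystander, 68 mm across, 80 mm high; origin at the centre of its underside.
- tin: Yellow tin, bystander, 68 mm across, 75 mm high; origin at the centre of its underside.
Not all that is in view belongs to the job. What is shaped like the knife but turquoise or yellow is not meant.

How it is judged:
By the outcome, as a careful person would: the job done as asked, in the order asked, and still so for the second after the job is handed in, while the arm keeps its last pose, push and grip.
It also fails if it takes over 72 s, if anything falls off the work surface, if the arm or the gripper's body presses on something with over 40 N, if the wrist force passes 120 N, or if a joint passes its speed limit or range.

## Robot

A 6-joint arm with a two-finger parallel gripper is mounted at the origin on the work surface. World frame = base frame: x ahead of the robot, y to its left, z up, the work surface at z = 0. Lengths are in m, angles in rad, forces in N, time in s.
With the tool pointing down it reaches from about 0.425 to 0.95 m from the base axis. Payload 3.5 kg.
Tool frame: the origin (TCP) lies midway between the tips of the shut fingers; the grasp point (between the pads) lies 19 mm behind it; z points along the fingers, y is the direction in which the jaws open and shut (so a half turn about z gives the same grasp; the last joint's range is limited). The gripper opens to 85 mm and grips with 20 to 120 N. Pads are 22 mm wide; open, the fingers measure 114 mm over their backs; the gripper's body (76 mm by 85 mm) begins 54 mm behind the grasp point. The pads swing forward as they close: fully open they stand 13 mm farther back than shut.
Start: joints at [-1.265, 0.286, 1.577, -0, 1.279, -0.15], TCP at [0.297, -0.606, 0.231] pointing down, gripper open.
Joint ranges: [-2.77, 2.77], [-0.9, 2.22], [0.21, 2.48], [-1.53, 4.67], [0.24, 2.81], [-2.84, 2.84]. Speed limits (rad/s): [2.79, 2.79, 3.14, 3.14, 3.14, 3.14].

## Interface

Orientations are given as a rotation vector (axis times angle).
In Python, from rig import read_state, grab_frame, finish_job, look_for, regions_of gives the robot as it stands.
- The arm moves only by the tool jog_arm, never from a script. Its argument "moves" is a list of rows, each a list of 5 numbers: the shift along the tool's x, y, z in cm, then the turn about the tool's z in degrees, then the finger opening in cm, from 0 to 8.54. In form: [[x, y, z, twist, jaw], ...]. A call has 1 to 8 rows; each row is the pose to reach, as a shift and turn from the pose commanded when the call began, along the tool's axes at that moment; what a row does not reach only later rows make up. A row lasts 1/12 s, in which the tool goes at most 41.7 mm and 7.16 degrees, less where a joint would pass 70% of its speed; a pose out of reach is approached as far as the arm can. A call with a gripper value outside its range is refused whole. The fingers move at their own pace and stop on an object; the grip force is fixed at half the most. Time passes only in rows, so rows that repeat a pose let the fingers close. It gives the time, the measured TCP pose, the force and the opening at its end, in the units of the state.
- read_state(): the state, without advancing time (a new reading comes with each control period).
- grab_frame(name): name is "side" or "top" or "wrist"; returns a dict with "color" (420x560x3 uint8, red, green, blue), "intrinsics" (3x3 intrinsics, pixels), "D" ([k1, k2, p1, p2, k3] as OpenCV has them; the pictures are not rectified), "rvec" (rotation vector, rad) and "tvec" (3), from world to camera coordinates, as OpenCV has them. Camera axes: x right, y down, z forward; pixel columns grow to the right and rows downward; lengths in m; the calibration is good to about 2 mm. A picture is of the moment at which its call begins. There is no depth.
- finish_job(): hands the job in, once; it reports no verdict.
Trained networks look in the newest picture that a camera, given by its name, has taken for a name from the list of things; names that differ only in an ending like _2 or _b are one class to them, and where a whole thing is asked for, a point or a joint stands for the part that bears it (a point fixed in the world has none). Each returns a list of dicts, best first, with "confidence" (0 to 1); they miss things now and then, are a little off and sometimes report something else, mostly with a low value. They report only what shows in the picture. A call takes as long as a camera call. They do not tell look-alikes from the thing itself.
- look_for(camera, thing): "location" ([row, column] as shares, 0 to 1, of the picture: columns of its width, rows of its height, amid what is visible of it).
- regions_of(camera, thing): "pixels" (420x560 bool, what is visible of it) and "location" ([row, column] as shares, 0 to 1, of the picture: columns of its width, rows of its height, amid what is visible of it).
The state is a dict: "time_s": time; "joints": joint angles; "qd": joint speeds; "joint_efforts": joint torques, N m; "tool_pos": TCP position; "tcp_rot": TCP orientation; "ft_force": force on the tool from outside, world axes, zero at the start; "moment": the same for the moment, N m; "finger_gap": opening from 0.0 (shut) to 1.0 (fully open).
Only numpy, scipy, OpenCV 4.12 (cv2) and the standard library are available. Lean on these libraries where they do the work, as an engineer would, in place of code of your own. Each camera call takes 0.05 s, during which the arm holds its last target.

## Working session

There is one attempt and no reset: what is moved stays moved. The work goes in short steps, Python scripts to look and compute and a tool call to move; the robot and the scene stay as the last step left them, time stands still between calls to the robot, and variables do not carry over. Pictures are saved under pics/ and viewed, and the job is handed in when it is done.

Besides the shell and the picture viewer there is one more tool, called after "Request:" by a JSON object that holds its "op" and its "data", one argument or row to a line. jog_arm: Moves the arm, as the interface text tells. Its arguments: {"type":"object","properties":{"moves":{"type":"array"}},"required":["moves"]}

```bash
ls; mkdir -p pics; python3 - <<'E'
from rig import *
import cv2
s=read_state(); print(s)
for n in ["side","top","wrist"]:
    f=grab_frame(n); cv2.imwrite(f"pics/{n}0.png",cv2.cvtColor(f["color"],cv2.COLOR_RGB2BGR)); print(n,f["rvec"],f["tvec"],f["intrinsics"],f["D"])
E
```

```text
pics
{'time_s': 0.0, 'joints': array([-1.26500983e+00,  2.87205465e-01,  1.57819077e+00, -1.97977171e-05,
        1.27863481e+00, -1.50004376e-01]), 'qd': array([ 1.25802005e-03,  6.31872603e-05,  3.28001313e-04,  1.01569329e-03,
       -1.54326099e-04,  1.86647278e-04]), 'joint_efforts': array([ 8.95534704e-04, -4.05981016e+01, -2.92623317e+01, -4.03449860e-05,
        5.75736558e-03, -7.95913479e-06]), 'tool_pos': array([ 0.29693136, -0.60543315,  0.22991321]), 'tcp_rot': array([-3.05799498e+00, -7.09233212e-01,  3.27464404e-04]), 'ft_force': array([ 0.09635322, -0.41729489,  0.45237743]), 'moment': array([-0.00805631,  0.01960655,  0.00356623]), 'finger_gap': 1.0006425763844187}
side [ 0.09267315 -2.78225089  1.33856892] [0.52811228 0.06495568 1.45311711] [[521.93378181   0.         274.24957017]
 [  0.         521.93378181 217.1880013 ]
 [  0.           0.           1.        ]] [-0.08870395  0.          0.          0.          0.        ]
top [ 2.18453813 -2.15780977  0.13493896] [0.00566531 0.55828693 1.05056909] [[424.18432168   0.         282.03798835]
 [  0.         424.18432168 206.25443799]
 [  0.           0.           1.        ]] [-0.06146245  0.          0.          0.          0.        ]
wrist [-2.45530726  1.52968564  0.22124249] [-0.67375446 -0.03707441  0.37830398] [[334.84766191   0.         279.92575416]
 [  0.         334.84766191 204.57730381]
 [  0.           0.           1.        ]] [0.01532058 0.         0.         0.         0.        ]
```

View pics/top0.png

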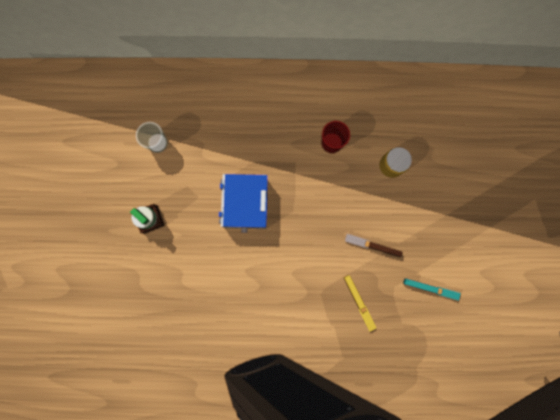

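View pics/side0.png

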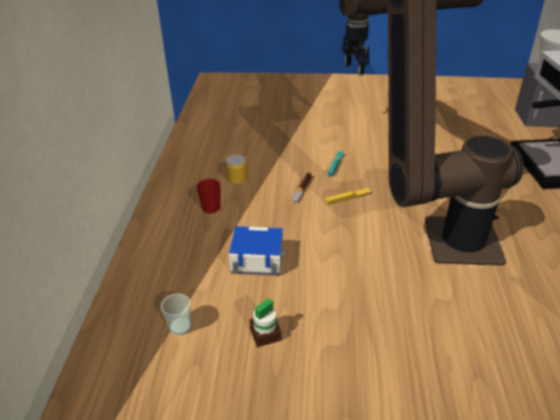

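View pics/wrist0.png

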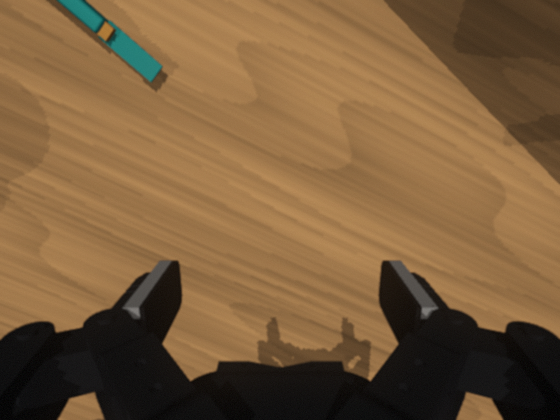

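```bash
cat > h.py <<'E'
import numpy as np, cv2
from rig import *
from scipy.spatial.transform import Rotation as R
def ray(f,uv):
    uv=np.asarray(uv,float).reshape(-1,1,2)
    n=cv2.undistortPoints(uv,f["intrinsics"],f["D"]).reshape(-1,2)
    Rm=cv2.Rodrigues(np.asarray(f["rvec"],float))[0]
    c=-Rm.T@np.asarray(f["tvec"]).ravel()
    d=np.c_[n,np.ones(len(n))]@Rm
    return c,d
def plane(f,uv,z):
    c,d=ray(f,uv); t=(z-c[2])/d[:,2]
    return c+d*t[:,None]
def proj(f,P):
    return cv2.projectPoints(np.asarray(P,float).reshape(-1,1,3),np.asarray(f["rvec"],float),np.asarray(f["tvec"],float),f["intrinsics"],f["D"])[0].reshape(-1,2)
def save(f,name,lines=[],scale=1):
    im=cv2.cvtColor(f["color"],cv2.COLOR_RGB2BGR).copy()
    for P,col in lines:
        p=proj(f,P); cv2.polylines(im,[np.round(p*16).astype(np.int32).reshape(-1,1,2)],False,col,1,cv2.LINE_AA,4)
    cv2.imwrite("pics/"+name+".png",im); return im
def tri(fs,uvs):
    A=np.zeros((3,3));b=np.zeros(3)
    for f,uv in zip(fs,uvs):
        c,d=ray(f,uv); d=d[0]/np.linalg.norm(d[0]); M=np.eye(3)-np.outer(d,d); A+=M;b+=M@c
    return np.linalg.solve(A,b)
E
python3 - <<'E'
from h import *
F={n:grab_frame(n) for n in ["top","side"]}
hz=dict(unit=.06,lid_edge=.07,cartridge=.06,cartridge_grip=.09,stand=.02,knife=.012,knife_tip=.011,red_cup=.045,glass=.04,tin=.04)
for t,z in hz.items():
    for n in F:
        for r in regions_of(n,t)[:3]:
            l=r["location"]; uv=[l[1]*560,l[0]*420]
            print(t,n,round(r["confidence"],2),np.round(uv),int(r["pixels"].sum()),np.round(plane(F[n],[uv],z)[0],3))
E
```

```text
unit top 0.59 [242. 201.] 2474 [0.566 0.111 0.06 ]
unit side 0.93 [256. 252.] 2512 [0.566 0.142 0.06 ]
lid_edge top 0.77 [243. 199.] 2326 [0.571 0.108 0.07 ]
lid_edge side 0.76 [255. 241.] 1491 [0.57  0.114 0.07 ]
cartridge top 0.75 [144. 218.] 440 [0.522 0.355 0.06 ]
cartridge side 0.88 [263. 315.] 649 [0.527 0.353 0.06 ]
cartridge_grip top 0.76 [144. 217.] 442 [0.522 0.346 0.09 ]
cartridge_grip side 0.79 [267. 316.] 684 [0.514 0.382 0.09 ]
stand top 0.73 [157. 223.] 252 [0.511 0.333 0.02 ]
stand top 0.35 [154. 139.] 747 [0.732 0.35  0.02 ]
stand side 0.95 [263. 335.] 390 [0.526 0.379 0.02 ]
stand side 0.24 [178. 312.] 990 [0.735 0.324 0.02 ]
knife top 0.88 [361. 308.] 406 [ 0.302 -0.191  0.012]
knife top 0.65 [435. 293.] 354 [ 0.341 -0.385  0.012]
knife top 0.61 [371. 242.] 382 [ 0.47  -0.22   0.012]
knife side 0.63 [334. 161.] 90 [ 0.354 -0.378  0.012]
knife side 0.63 [346. 197.] 249 [ 0.323 -0.175  0.012]
knife_tip top 0.72 [362. 307.] 343 [ 0.306 -0.196  0.011]
knife_tip top 0.59 [432. 286.] 436 [ 0.358 -0.378  0.011]
knife_tip top 0.56 [371. 244.] 356 [ 0.465 -0.219  0.011]
knife_tip side 0.66 [334. 164.] 131 [ 0.355 -0.362  0.011]
knife_tip side 0.62 [302. 186.] 171 [ 0.458 -0.226  0.011]
knife_tip side 0.58 [344. 197.] 278 [ 0.327 -0.173  0.011]
red_cup top 0.9 [335. 133.] 712 [ 0.747 -0.121  0.045]
red_cup side 0.63 [209. 197.] 712 [ 0.734 -0.11   0.045]
glass top 0.98 [152. 137.] 722 [0.732 0.351 0.04 ]
glass side 0.82 [178. 310.] 918 [0.73  0.333 0.04 ]
tin top 0.78 [396. 160.] 727 [ 0.68  -0.279  0.04 ]
tin side 0.71 [237. 168.] 525 [ 0.673 -0.277  0.04 ]
```

```bash
cat >> h.py <<'E'
def go(pos,yaw=None,s=None):
    """shift in cm along tool axes & twist deg to reach world TCP pos, with tool y axis direction yaw (mod pi)"""
    s=s or read_state(); Rm=R.from_rotvec(s["tcp_rot"]).as_matrix()
    d=Rm.T@(np.asarray(pos)-s["tool_pos"])*100
    yy=np.arctan2(Rm[1,1],Rm[0,1]); tw=None
    if yaw is not None:
        dw=(yaw-yy+np.pi/2)%np.pi-np.pi/2
        tw=-np.degrees(dw)  # tool z down
    print("shift cm",np.round(d,2),"twist",tw,"tool y yaw",np.degrees(yy),"q6",s["joints"][5],"R",np.round(Rm[:,2],3))
E
python3 - <<'E'
from h import *
f=grab_frame("top"); a=plane(f,[(402,255),(368,243),(347,237)],.015)
print(a); d=a[2]-a[0]; print(np.linalg.norm(d),np.degrees(np.arctan2(d[1],d[0])))
w=grab_frame("wrist"); c,dd=ray(w,[(280,210)]); s=read_state(); Rm=R.from_rotvec(s["tcp_rot"]).as_matrix()
print(Rm, "cam in tool",Rm.T@(c-s["tool_pos"]),"axis",Rm.T@dd[0])
yaw=np.arctan2(d[1],d[0])+np.pi/2
go([.46,-.23,.2],yaw)
E
```

```text
[[ 0.43748827 -0.2985567   0.015     ]
 [ 0.46755359 -0.21031284  0.015     ]
 [ 0.48243034 -0.15594564  0.015     ]]
0.14952492828814196 72.50841460484428
[[ 8.97908173e-01  4.40182817e-01  1.53017058e-05]
 [ 4.40182817e-01 -8.97908173e-01 -1.39521349e-05]
 [ 7.59803669e-06  1.92632840e-05 -1.00000000e+00]] cam in tool [ 0.07079553 -0.00034576 -0.14224243] axis [-2.96537719e-01  7.11632813e-04  9.55158198e-01]
shift cm [ 31.18 -26.6    3.13] twist -46.39286842217223 tool y yaw -63.884453817327994 q6 -0.1499955352696207 R [ 0. -0. -1.]
```

Request:
{"op": "jog_arm", "data": {
  "moves": [
    [4,-3.3,0.5,-6,8.5],
    [8,-6.6,1,-12,8.5],
    [12,-10,1.5,-18,8.5],
    [16,-13.5,2,-24,8.5],
    [20,-17,2,-30,8.5],
    [24,-20.5,3,-36,8.5],
    [28,-24,3,-42,8.5],
    [31,-26.6,3,-46.4,8.5]
  ]
}}

```text
time_s: 2.02
tool_pos: [0.429, -0.2992, 0.2044]
tcp_rot: [2.529, 1.863, 0.0]
ft_force: [0.7, 0.1, 0.0]
finger_gap: 0.996
```

```bash
python3 - <<'E'
from h import *
print(read_state()); f=grab_frame("wrist"); save(f,"w1")
for r in regions_of("wrist","knife"):
    print(r["confidence"],r["pixels"].sum(),r["location"])
E
```

```text
{'time_s': 2.0167, 'joints': array([-8.03060347e-01, -2.64988203e-02,  1.97340803e+00,  9.54195348e-05,
        1.19451318e+00, -5.02238974e-01]), 'qd': array([ 0.87581631, -0.26194169,  0.28738083,  0.00377268, -0.04165001,
       -0.01913504]), 'joint_efforts': array([ -4.25880209, -26.84693813, -28.24316382,  -0.08284608,
         0.1152118 ,  -0.10685677]), 'tool_pos': array([ 0.42904754, -0.29916297,  0.20440069]), 'tcp_rot': array([2.52913691e+00, 1.86335298e+00, 1.73566916e-04]), 'ft_force': array([0.72042774, 0.06300048, 0.00756227]), 'moment': array([-0.04166049,  0.03391636, -0.05671986]), 'finger_gap': 0.9961805555344413}
0.77 3535 [0.2326, 0.2416]
0.68 3390 [0.1855, 0.5218]
0.64 2180 [0.6133, 0.42]
```

View pics/w1.png

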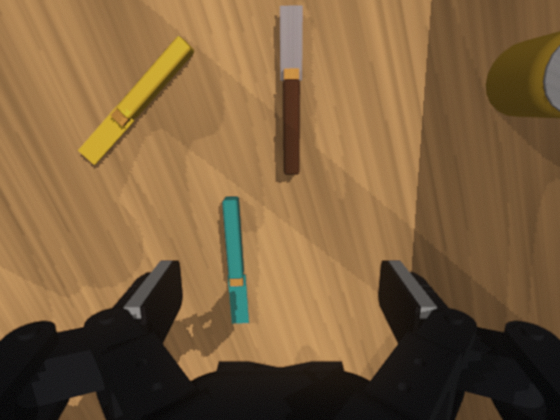

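Request:
{"op": "jog_arm", "data": {
  "moves": [
    [0,0,0,0,8.5],
    [0,0,0,0,8.5],
    [0,0,0,0,8.5]
  ]
}}

```text
time_s: 2.37
tool_pos: [0.4285, -0.3025, 0.2049]
tcp_rot: [2.534, 1.855, -0.0]
ft_force: [0.1, -0.1, 0.9]
finger_gap: 0.996
```

```bash
python3 - <<'E'
from h import *
s=read_state();print(s["tool_pos"],s["tcp_rot"],s["time_s"],abs(s["qd"]).max()); f=grab_frame("wrist"); save(f,"w2")
for r in regions_of("wrist","knife"):
    print(r["confidence"],r["pixels"].sum(),r["location"])
go([.46,-.23,.2])
E
```

```text
[ 0.42853402 -0.3024517   0.20486721] [ 2.53437459e+00  1.85512175e+00 -3.57570599e-04] 2.3667 0.012387801895459053
0.91 2147 [0.611, 0.4146]
0.87 3679 [0.23, 0.2439]
0.71 3250 [0.1779, 0.5193]
shift cm [7.87 0.82 0.47] twist None tool y yaw -17.623334644426723 q6 -0.5008745119864616 R [ 0. -0. -1.]
```

View pics/w2.png

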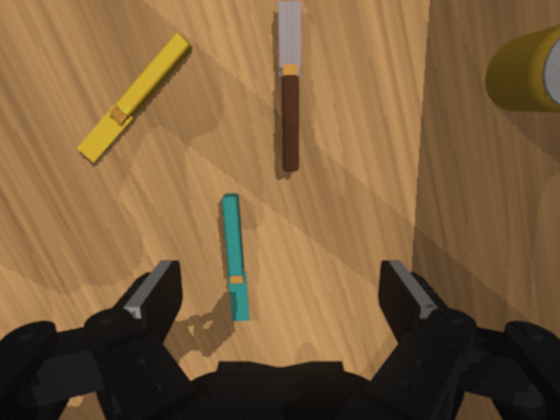

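```bash
python3 - <<'E'
from h import *
f=grab_frame("wrist")
# the dark handle pixels
c=f["color"].astype(int); m=(c[...,0]<110)&(c[...,0]-c[...,2]>15); m[:70]=0; m[200:]=0; m[:,:265]=0; m[:,320:]=0
for r in range(72,180,8): 
    x=np.where(m[r])[0]; print(r,x.min() if len(x) else 0,x.max() if len(x) else 0)
a=plane(f,[(291,171),(290,76),(290,66)],.02); b=plane(f,[(289,1)],.0125)
print(a,b); d=b[0]-a[0]; d[2]=0; print(np.linalg.norm(d),np.degrees(np.arctan2(d[1],d[0])), np.linalg.norm((a[1]-a[0])),np.linalg.norm((a[2]-a[0])))
d/=np.linalg.norm(d); o=(b[0]-106*d/1e3+a[0]+.045*d)/2
print(o); yaw=np.arctan2(d[1],d[0])
def model(o,yaw):
    Rz=R.from_euler('z',yaw).as_matrix(); o=np.array([o[0],o[1],0])
    H=np.array([[-45,-8,20],[45,-8,20],[45,8,20],[-45,8,20],[-45,-8,20]])/1e3
    B=np.array([[45,-10,12.5],[106,-10,12.5],[106,10,12.5],[45,10,12.5]])/1e3
    return [(H@Rz.T+o,(0,255,0)),(B@Rz.T+o,(255,0,255))]
im=save(f,"w2o",model(o,yaw)); cv2.imwrite("pics/w2c.png",cv2.resize(im[0:200,200:400],None,fx=3,fy=3))
t=grab_frame("top"); im=save(t,"t2o",model(o,yaw)); cv2.imwrite("pics/t2c.png",cv2.resize(im[200:280,320:430],None,fx=5,fy=5))
go([o[0],o[1],.2],yaw+np.pi/2)
E
```

```text
72 0 0
80 280 298
88 280 298
96 280 298
104 281 298
112 275 298
120 275 298
128 276 298
136 275 298
144 275 298
152 276 298
160 279 298
168 277 298
176 277 289
[[ 0.44128033 -0.29619978  0.02      ]
 [ 0.46612784 -0.21207219  0.02      ]
 [ 0.46860878 -0.20400349  0.02      ]] [[ 0.48372024 -0.1525838   0.0125    ]]
0.1497554472361912 73.53708304924328 0.08772029141791021 0.09616131835363942
[ 0.45385675 -0.25364139  0.01625   ]
shift cm [5.41 0.96 0.45] twist -1.143312536695547 tool y yaw -17.60622948745224 q6 -0.5008452699068071 R [-0.  0. -1.]
```

View pics/w2c.png

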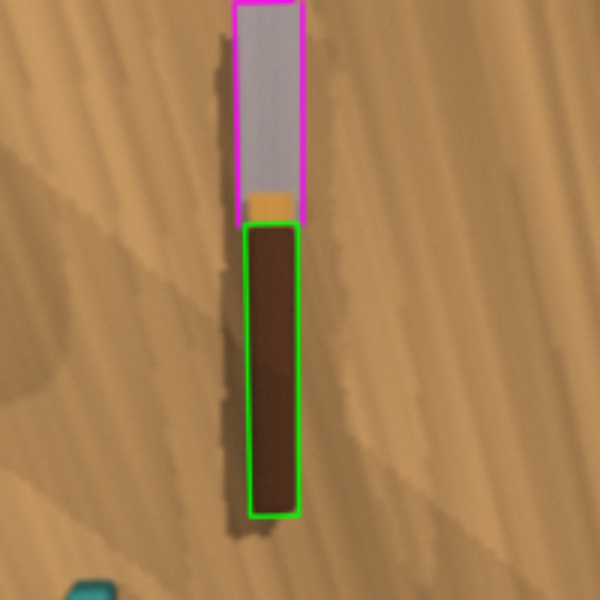

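View pics/t2c.png

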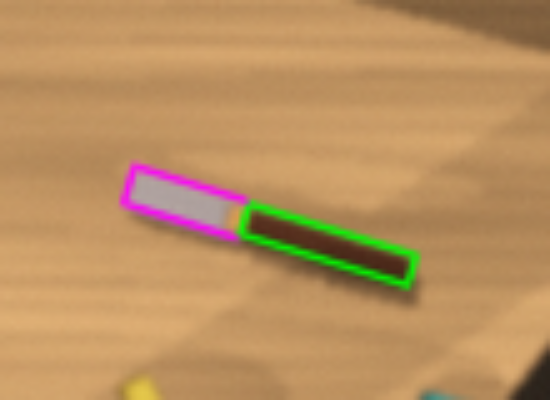

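Request:
{"op": "jog_arm", "data": {
  "moves": [
    [3,0.5,2,-0.8,8.5],
    [6,0.9,4,-0.8,8.5],
    [6.2,0.95,8,-0.8,8.5],
    [6.2,0.95,12,-0.8,6],
    [6.2,0.95,15,-0.8,4],
    [6.2,0.95,16,-0.8,4],
    [6.2,0.95,16,-0.8,4],
    [6.2,0.95,16,-0.8,4]
  ]
}}

```text
time_s: 3.23
tool_pos: [0.4569, -0.2457, 0.0453]
tcp_rot: [2.521, 1.874, 0.0]
ft_force: [0.0, -0.0, 0.6]
finger_gap: 0.467
```

```bash
python3 - <<'E'
from h import *
f=grab_frame("wrist"); save(f,"w3"); go([.4562,-.246,.003],np.radians(73.2+90))
E
```

```text
shift cm [-0.   -0.17  4.35] twist 0.0745208093390131 tool y yaw -16.725479190660984 q6 -0.39719678566960925 R [ 0.003 -0.002 -1.   ]
```

View pics/w3.png

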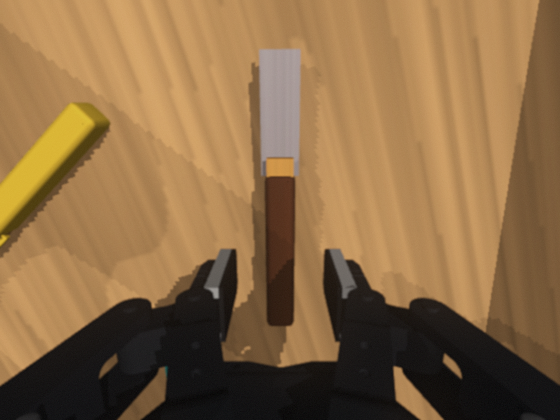

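Request:
{"op": "jog_arm", "data": {
  "moves": [
    [0,0,2,0,4],
    [0,0,3.5,0,4],
    [0,0,4.2,0,4],
    [0,0,4.2,0,4],
    [0,0,4.2,0,1],
    [0,0,4.2,0,0.8],
    [0,0,4.2,0,0.8],
    [0,0,4.2,0,0.8]
  ]
}}

```text
time_s: 3.95
tool_pos: [0.4579, -0.246, 0.0045]
tcp_rot: [2.517, 1.873, 0.001]
ft_force: [-0.1, -0.3, 6.2]
finger_gap: 0.167
```

```bash
python3 - <<'E'
from h import *
s=read_state(); print(s["tool_pos"],s["ft_force"],s["finger_gap"])
F=grab_frame("top"); S=grab_frame("side"); 
cv2.imwrite("pics/t3c.png",cv2.resize(cv2.cvtColor(F["color"],4)[155:245,200:290],None,fx=6,fy=6,interpolation=cv2.INTER_CUBIC))
cv2.imwrite("pics/s3c.png",cv2.resize(cv2.cvtColor(S["color"],4)[215:355,210:310],None,fx=4,fy=4,interpolation=cv2.INTER_CUBIC))
E
```

```text
[ 0.457879  -0.2460043  0.0045054] [-0.09736366 -0.28272528  6.22984732] 0.16683792452301313
```

View pics/t3c.png

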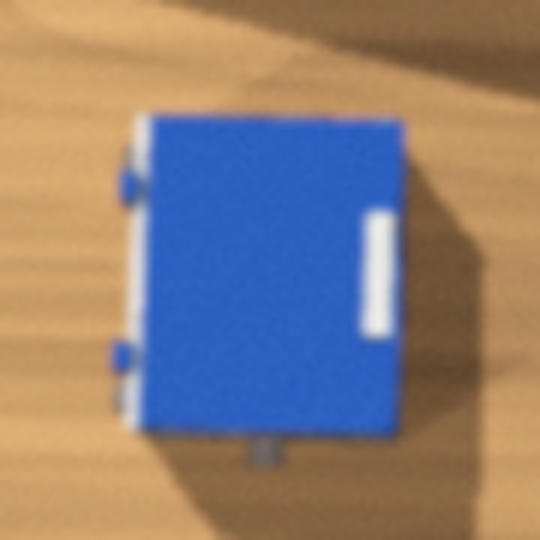

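View pics/s3c.png

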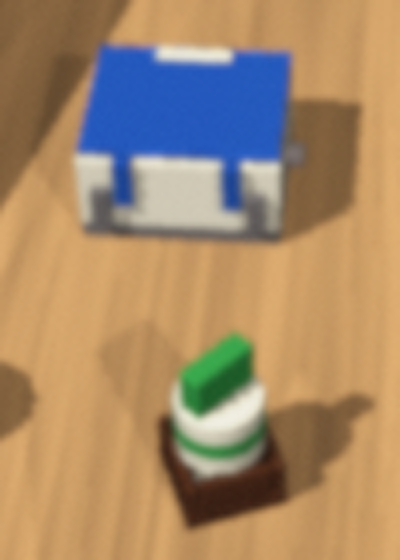

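```bash
python3 - <<'E'
from h import *
T=grab_frame("top"); S=grab_frame("side")
tc=np.array([(150,118),(405,120),(398,435),(142,432)])/6+[200,155]-.4
sc=np.array([(80,156),(104,45),(291,55),(281,162)])/4+[210,215]-.4
for f,c in((T,tc),(S,sc)):
    P=plane(f,c,.072); print(np.round(P,4), "edges",np.round(np.linalg.norm(np.roll(P,-1,0)-P,axis=1),4), [round(np.degrees(np.arctan2(*(b-a)[[1,0]])),1) for a,b in zip(P,np.roll(P,-1,0))], P.mean(0))
E
```

```text
[[0.6312 0.1559 0.072 ]
 [0.6318 0.0509 0.072 ]
 [0.502  0.0518 0.072 ]
 [0.5019 0.1557 0.072 ]] edges [0.105  0.1298 0.104  0.1294] [np.float64(-89.7), np.float64(179.6), np.float64(90.1), np.float64(0.1)] [0.566725   0.10357299 0.072     ]
[[0.6293 0.1662 0.072 ]
 [0.6289 0.0552 0.072 ]
 [0.5019 0.0592 0.072 ]
 [0.5014 0.1648 0.072 ]] edges [0.111  0.1271 0.1056 0.1279] [np.float64(-90.2), np.float64(178.2), np.float64(90.3), np.float64(0.6)] [0.56536469 0.1113452  0.072     ]
```

```bash
python3 - <<'E'
from h import *
go([.5667,-.09,.0545],0)
E
```

```text
shift cm [18.06  5.96 -5.01] twist -16.686519506353715 tool y yaw -16.68651950635371 q6 -0.39709454112729925 R [ 0.003 -0.002 -1.   ]
```

Request:
{"op": "jog_arm", "data": {
  "moves": [
    [0,0,-1.5,0,0.8],
    [0,0,-4,0,0.8],
    [3,1,-5.15,-4,0.8],
    [6.5,2,-5.15,-8,0.8],
    [10.5,3.3,-5.15,-12,0.8],
    [14,4.5,-5.15,-16,0.8],
    [17,5.5,-5.15,-16.7,0.8],
    [18,6,-5.15,-16.7,0.8]
  ]
}}

```text
time_s: 4.82
tool_pos: [0.5671, -0.0862, 0.0543]
tcp_rot: [2.217, 2.226, 0.002]
ft_force: [-0.7, 0.3, -1.1]
finger_gap: 0.167
```

Request:
{"op": "jog_arm", "data": {
  "moves": [
    [0,0,0,0,0.8],
    [0,0,0,0,0.8],
    [0,0,0,0,0.8]
  ]
}}

```text
time_s: 5.07
tool_pos: [0.5648, -0.0905, 0.0537]
tcp_rot: [-2.222, -2.22, 0.001]
ft_force: [-0.3, 0.3, -0.9]
finger_gap: 0.166
```

```bash
python3 - <<'E'
from h import *
s=read_state(); print(s["tool_pos"],R.from_rotvec(s["tcp_rot"]).as_matrix(),s["ft_force"],s["finger_gap"],s["time_s"],abs(s["qd"]).max())
f=grab_frame("wrist"); save(f,"w4"); f=grab_frame("top"); save(f,"t4"); f=grab_frame("side"); save(f,"s4")
E
```

```text
[ 0.56480131 -0.09046168  0.05371661] [[ 5.28845641e-04  9.99999260e-01 -1.09574160e-03]
 [ 9.99999855e-01 -5.28961180e-04 -1.05155827e-04]
 [-1.05735354e-04 -1.09568583e-03 -9.99999394e-01]] [-0.31696689  0.26017126 -0.91865857] 0.1663917055567092 5.0667 0.016146281337871403
```

View pics/w4.png

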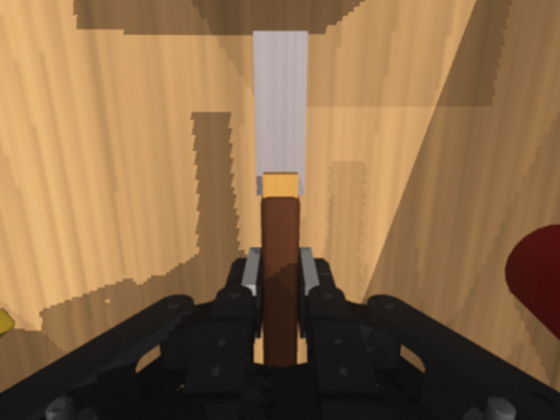

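View pics/s4.png

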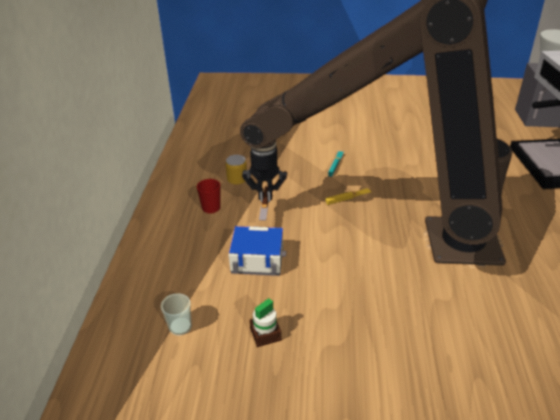

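```bash
cat >> h.py <<'E'
def knife(tip,yaw,pitch=0):
    Rz=(R.from_euler('z',yaw)*R.from_euler('y',-pitch)).as_matrix()
    H=np.array([[-45,-8,20],[45,-8,20],[45,8,20],[-45,8,20],[-45,-8,20]])/1e3-[.106,0,.01125]
    B=np.array([[45,-10,12.5],[106,-10,12.5],[106,10,12.5],[45,10,12.5]])/1e3-[.106,0,.01125]
    return [(H@Rz.T+tip,(0,255,0)),(B@Rz.T+tip,(255,0,255))]
E
python3 - <<'E'
from h import *
f=grab_frame("wrist"); s=read_state(); p=s["tool_pos"]
tip=p+[0,.098,.0500-.0450+.00225+.0043-.0045+.0015]
tip=np.array([p[0],p[1]+.098,p[2]+.01125-.0045])
print(tip)
im=save(f,"w4o",knife(tip,np.pi/2)); cv2.imwrite("pics/w4c.png",im[0:400,180:380])
print([proj(f,knife(tip,np.pi/2,np.radians(a))[1][0]).round(1).tolist() for a in(-3,0,3)])
E
```

```text
[0.5649932  0.0072532  0.06070195]
[[[306.2, 194.5], [309.2, 28.6], [253.7, 28.7], [256.7, 194.5]], [[305.7, 192.9], [309.2, 28.8], [253.7, 28.9], [257.3, 192.9]], [[305.1, 191.0], [309.2, 29.0], [253.7, 29.1], [257.8, 191.0]]]
```

View pics/w4c.png

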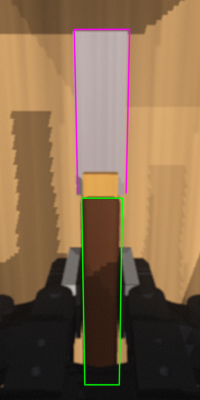

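```bash
python3 - <<'E'
from h import *
f=grab_frame("wrist"); c=f["color"].astype(int)
s=read_state(); p=s["tool_pos"]
from scipy.optimize import least_squares
sat=c.max(2)-c.min(2)
for r in (36,60,90,120,150,180):
    row=sat[r]; x=np.where((row<40)[235:325])[0]+235
    print(r,x.min(),x.max(), row[248:260], row[300:312])
print([ (r,c[r,280].tolist()) for r in range(24,38,2)],[ (r,c[r,280].tolist()) for r in range(164,204,3)])
E
```

```text
36 253 306 [95 95 96 95 75 39 20 13 15 16 15 16] [16 16 16 17 15 15 19 40 69 89 89 91]
60 254 306 [94 93 94 93 87 58 29 16 15 14 15 16] [15 16 14 15 15 17 28 55 83 91 88 88]
90 255 305 [102 101 100  97  94  77  44  21  15  15  15  15] [16 16 16 15 13 21 47 78 91 90 87 89]
120 255 304 [101 104 102 104 102  95  69  37  18  14  14  15] [17 16 15 16 21 42 72 92 98 97 96 97]
150 256 304 [100 102 104 104 104 104  93  63  31  18  16  17] [18 17 16 18 33 64 91 99 97 97 99 99]
180 257 303 [101 101 104 103 102 104 102  88  58  26  15  13] [ 16  17  18  26  54  84 100  99  99  99 100 102]
[(24, [114, 87, 58]), (26, [114, 87, 57]), (28, [113, 85, 57]), (30, [137, 114, 97]), (32, [183, 168, 167]), (34, [188, 175, 173]), (36, [187, 173, 172])] [(164, [180, 166, 163]), (167, [180, 167, 163]), (170, [178, 163, 158]), (173, [163, 117, 61]), (176, [229, 169, 85]), (179, [228, 170, 85]), (182, [228, 169, 85]), (185, [227, 168, 84]), (188, [227, 167, 82]), (191, [227, 167, 82]), (194, [230, 169, 84]), (197, [110, 72, 41]), (200, [97, 59, 36]), (203, [100, 60, 40])]
```

Request:
{"op": "jog_arm", "data": {
  "moves": [
    [2,0,-0.1,0,0.8],
    [3.5,0,-0.1,0,0.8],
    [4.3,0,-0.1,0,0.8],
    [4.9,0,-0.1,0,0.8],
    [5.3,0,-0.1,0,0.8],
    [5.5,0,-0.1,0,0.8]
  ]
}}

```text
time_s: 5.82
tool_pos: [0.5656, -0.0345, 0.055]
tcp_rot: [2.221, 2.222, -0.0]
ft_force: [-0.0, 0.4, -0.5]
finger_gap: 0.171
```

```bash
python3 - <<'E'
from h import *
s=read_state(); print(s["tool_pos"],s["ft_force"],s["moment"],s["finger_gap"],s["time_s"],abs(s["qd"]).max())
f=grab_frame("wrist"); save(f,"w5"); f=grab_frame("side"); cv2.imwrite("pics/s5c.png",cv2.resize(cv2.cvtColor(f["color"],4)[170:280,210:310],None,fx=5,fy=5))
E
```

```text
[ 0.56558328 -0.03453276  0.05504664] [-5.97499707e-05  3.71738422e-01 -5.09256473e-01] [-0.02670358 -0.04277759 -0.00681847] 0.17101269964778334 5.8167 0.0361159234385649
```

View pics/w5.png

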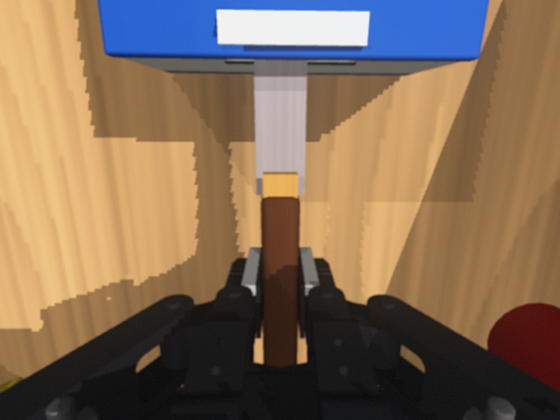

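View pics/s5c.png

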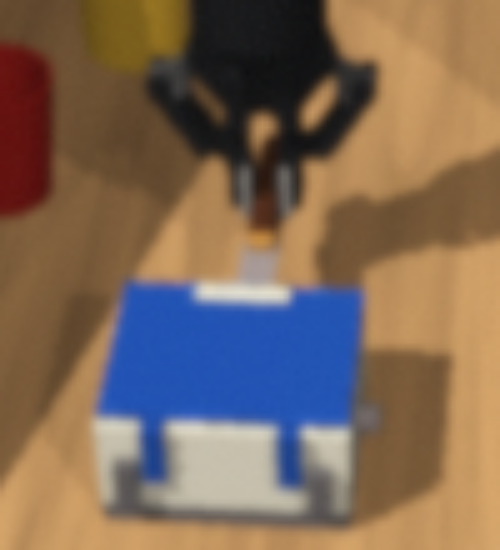

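```bash
python3 - <<'E'
from h import *
f=grab_frame("wrist"); s=read_state()
print(plane(f,[(106,51),(480,57),(290,54)],.072),plane(f,[(226,61),(356,63),(290,62)],.063), plane(f,[(218,11),(368,14),(217,42),(367,46)],.072), plane(f,[(170,72),(405,74)],.056))
print(s["tool_pos"][1]+.098)
E
```

```text
[[0.50559381 0.05452335 0.072     ]
 [0.63359294 0.05268143 0.072     ]
 [0.56847204 0.05382487 0.072     ]] [[0.54504156 0.05264936 0.063     ]
 [0.593211   0.05198529 0.063     ]
 [0.56874349 0.05234522 0.063     ]] [[0.54444679 0.06683681 0.072     ]
 [0.59428508 0.06596359 0.072     ]
 [0.54360161 0.05751705 0.072     ]
 [0.59470813 0.05629543 0.072     ]] [[0.52184718 0.04942435 0.056     ]
 [0.6141708  0.04874352 0.056     ]]
0.06304193889872053
```

Request:
{"op": "jog_arm", "data": {
  "moves": [
    [0.7,0.2,0,0,0.8],
    [1.4,0.3,0,0,0.8],
    [1.85,0.3,0,0,0.8],
    [1.85,0.3,0,0,0.8]
  ]
}}

```text
time_s: 6.3
tool_pos: [0.5686, -0.0151, 0.055]
tcp_rot: [-2.22, -2.223, -0.0]
ft_force: [0.3, 0.5, -0.9]
finger_gap: 0.171
```

Request:
{"op": "jog_arm", "data": {
  "moves": [
    [0,0,-0.7,0,0.8],
    [0,0,-1.5,0,0.8],
    [0,0,-2.3,0,0.8],
    [0,0,-3.1,0,0.8],
    [0,0,-3.8,0,0.8],
    [0,0,-4.5,0,0.8],
    [0,0,-5,0,0.8],
    [0,0,-5,0,0.8]
  ]
}}

```text
time_s: 6.97
tool_pos: [0.5698, -0.0165, 0.1071]
tcp_rot: [2.219, 2.219, 0.003]
ft_force: [-0.2, -0.7, -0.7]
finger_gap: 0.172
```

```bash
python3 - <<'E'
from h import *
s=read_state(); print(s["tool_pos"],s["ft_force"],s["moment"],s["finger_gap"],s["time_s"],abs(s["qd"]).max())
f=grab_frame("wrist"); save(f,"w6"); f=grab_frame("side"); cv2.imwrite("pics/s6c.png",cv2.resize(cv2.cvtColor(f["color"],4)[170:280,210:310],None,fx=5,fy=5))
E
```

```text
[ 0.56978951 -0.01646231  0.10711878] [-0.17916848 -0.70704601 -0.68694189] [-0.04583352 -0.00757604  0.00110621] 0.17239074833696688 6.9667 0.01757323043739151
```

View pics/w6.png

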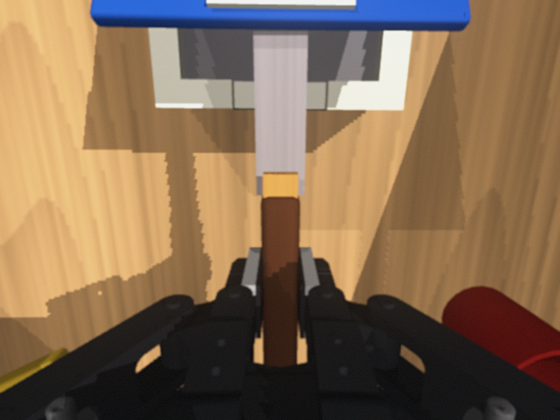

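View pics/s6c.png

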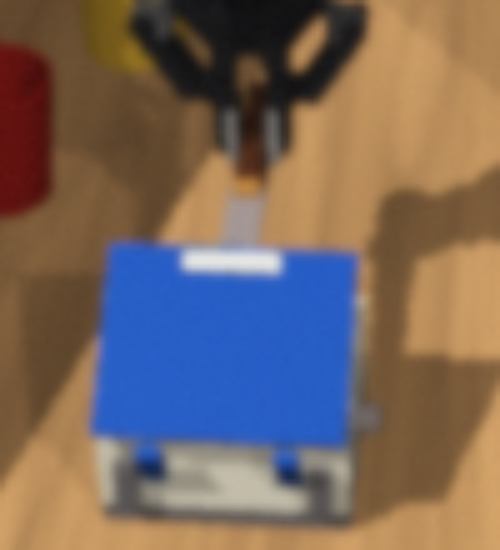

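Request:
{"op": "jog_arm", "data": {
  "moves": [
    [0,0,-0.3,0,0.8],
    [0,0,-0.5,0,0.8],
    [0,0,-0.5,0,0.8],
    [0,0,-0.5,0,0.8],
    [0,0,-0.5,0,0.8],
    [0,0,-0.5,0,0.8]
  ]
}}

```text
time_s: 7.57
tool_pos: [0.5685, -0.0161, 0.1098]
tcp_rot: [-2.221, -2.222, 0.0]
ft_force: [-0.4, 0.0, -1.0]
finger_gap: 0.174
```

```bash
python3 - <<'E'
from h import *
s=read_state(); print(s["tool_pos"],s["ft_force"])
f=grab_frame("wrist"); cv2.imwrite("pics/w7.png",cv2.cvtColor(f["color"],4)); f=grab_frame("side"); cv2.imwrite("pics/s7c.png",cv2.resize(cv2.cvtColor(f["color"],4)[150:280,210:310],None,fx=4,fy=4))
E
```

```text
[ 0.56848729 -0.0161358   0.10982962] [-4.10707976e-01  3.67271349e-04 -9.83361351e-01]
```

View pics/s7c.png

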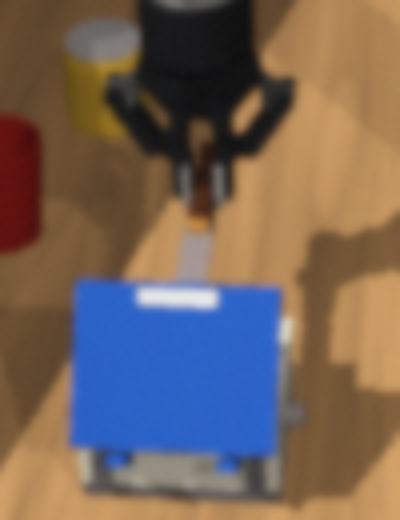

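Request:
{"op": "jog_arm", "data": {
  "moves": [
    [-1,0,0,0,0.8],
    [-3,0,0,0,0.8],
    [-6,0.3,0,0,0.8],
    [-9,-1,0,0,0.8],
    [-12,-2.5,0,0,0.8],
    [-15,-4,0,0,0.8],
    [-17,-5,1,0,0.8],
    [-18,-5,3,0,0.8]
  ]
}}

```text
time_s: 8.33
tool_pos: [0.519, -0.2005, 0.0826]
tcp_rot: [2.22, 2.214, 0.001]
ft_force: [0.6, -0.4, -1.2]
finger_gap: 0.172
```

```bash
python3 - <<'E'
from h import *
s=read_state(); print(s["tool_pos"],s["ft_force"])
f=grab_frame("top"); cv2.imwrite("pics/t8.png",cv2.cvtColor(f["color"],4)); f=grab_frame("side"); cv2.imwrite("pics/s8c.png",cv2.resize(cv2.cvtColor(f["color"],4)[130:280,210:350],None,fx=4,fy=4))
go([.52,-.2,.0])
E
```

```text
[ 0.51895065 -0.20047841  0.08256017] [ 0.63454263 -0.35650581 -1.20028118]
shift cm [-0.27  0.42  7.73] twist None tool y yaw -0.17846580961080505 q6 -0.5454897725871115 R [-0.005  0.003 -1.   ]
```

View pics/s8c.png

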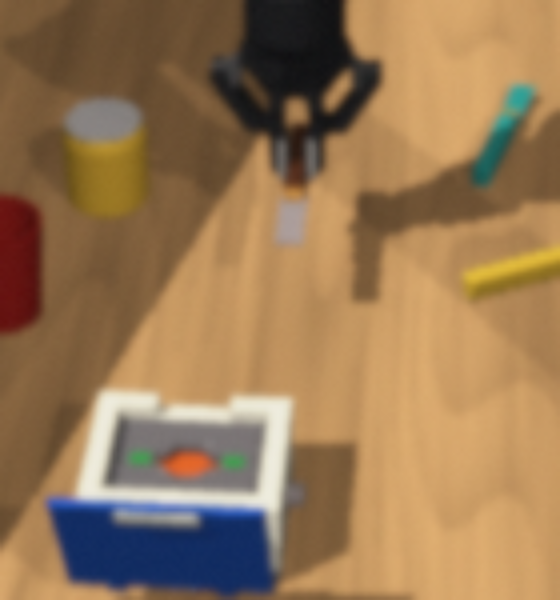

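View pics/t8.png

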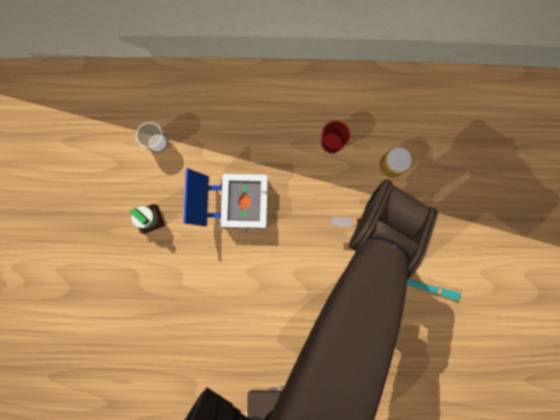

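Request:
{"op": "jog_arm", "data": {
  "moves": [
    [0,0,2.5,0,0.8],
    [0,0,5,0,0.8],
    [0,0,6.5,0,0.8],
    [0,0,7.2,0,0.8],
    [0,0,7.5,0,0.8],
    [0,0,7.65,0,0.8],
    [0,0,7.65,0,0.8],
    [0,0,7.65,0,0.8]
  ]
}}

```text
time_s: 9.1
tool_pos: [0.5199, -0.1966, 0.0048]
tcp_rot: [2.218, 2.22, 0.001]
ft_force: [0.2, -1.3, -1.4]
finger_gap: 0.17
```

Request:
{"op": "jog_arm", "data": {
  "moves": [
    [0,0,0.1,0,0.8],
    [0,0,0.1,0,2],
    [0,0,0.1,0,3],
    [0,0,0.1,0,3.5],
    [0,0,0.1,0,3.5],
    [0,0,0.1,0,3.5]
  ]
}}

```text
time_s: 9.6
tool_pos: [0.5186, -0.1962, 0.0025]
tcp_rot: [-2.221, -2.222, 0.0]
ft_force: [0.0, 0.3, 0.1]
finger_gap: 0.41
```

Request:
{"op": "jog_arm", "data": {
  "moves": [
    [0,0,-2,0,4],
    [0,0,-5,0,5],
    [0,0,-9,0,6],
    [0,0,-13,0,8.4],
    [0,0,-14,0,8.4],
    [0,0,-14,0,8.4]
  ]
}}

```text
time_s: 10.1
tool_pos: [0.5213, -0.1978, 0.1475]
tcp_rot: [2.214, 2.215, 0.004]
ft_force: [-0.3, -0.6, 1.1]
finger_gap: 0.984
```

```bash
python3 - <<'E'
from h import *
s=read_state(); print(s["tool_pos"],s["ft_force"],s["time_s"],s["joints"])
w=grab_frame("wrist"); save(w,"w9"); f=grab_frame("top"); save(f,"t9"); S=grab_frame("side"); 
cv2.imwrite("pics/s9c.png",cv2.resize(cv2.cvtColor(S["color"],4)[225:355,150:310],None,fx=5,fy=5,interpolation=cv2.INTER_CUBIC))
cv2.imwrite("pics/t9c.png",cv2.resize(cv2.cvtColor(f["color"],4)[155:245,120:290],None,fx=4.5,fy=4.5,interpolation=cv2.INTER_CUBIC))
E
```

```text
[ 0.52133338 -0.1977523   0.1475436 ] [-0.28500286 -0.63078313  1.06350874] 10.1 [-5.44518057e-01  1.09283296e-01  1.94389267e+00  4.54001666e-06
  1.07863185e+00 -5.44859641e-01]
```

View pics/w9.png

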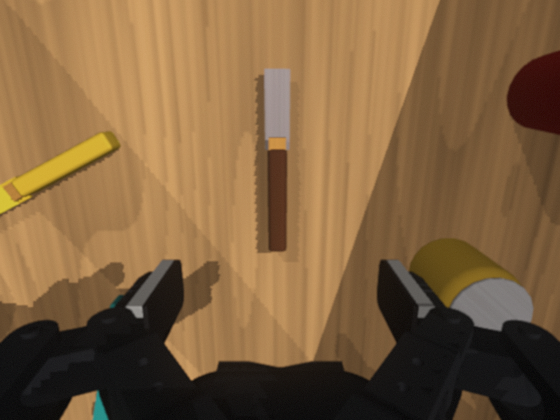

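View pics/t9c.png

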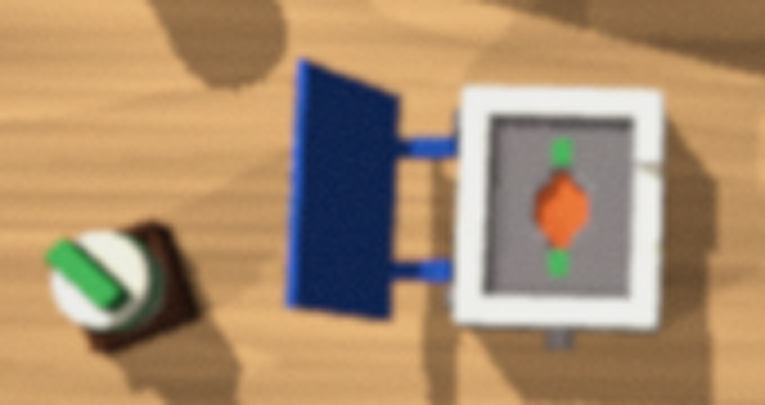

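View pics/s9c.png

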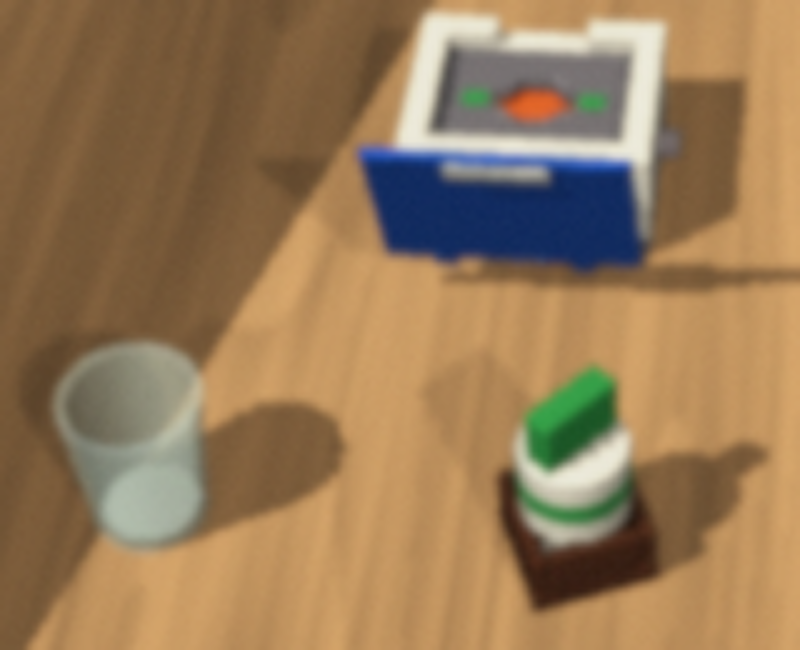

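Request:
{"op": "jog_arm", "data": {
  "moves": [
    [2,0.5,-2,0,8.4],
    [5.5,1,-4,0,8.4],
    [9.5,2,-5,0,8.4],
    [13.5,3,-5,0,8.4],
    [17.5,4,-5,0,8.4],
    [21.5,4.7,-5,0,8.4],
    [25.5,4.7,-5,0,8.4],
    [27.7,4.7,-5,0,8.4]
  ]
}}

```text
time_s: 10.92
tool_pos: [0.5637, 0.0846, 0.189]
tcp_rot: [-2.215, -2.221, 0.005]
ft_force: [0.2, -0.7, -0.0]
finger_gap: 0.985
```

Request:
{"op": "jog_arm", "data": {
  "moves": [
    [0,0,0,0,8.4],
    [0,0,0,0,8.4],
    [0,0,0,0,8.4]
  ]
}}

```text
time_s: 11.17
tool_pos: [0.5646, 0.0803, 0.1903]
tcp_rot: [-2.219, -2.22, 0.005]
ft_force: [-0.4, -0.4, -0.0]
finger_gap: 0.982
```

```bash
python3 - <<'E'
from h import *
s=read_state(); print(s["tool_pos"],s["ft_force"],s["time_s"],s["joints"])
w=grab_frame("wrist"); im=save(w,"w10"); cv2.imwrite("pics/w10c.png",cv2.resize(im[0:300,120:440],None,fx=2.5,fy=2,interpolation=cv2.INTER_CUBIC))
E
```

```text
[0.56464532 0.08032248 0.19033473] [-0.43486073 -0.36675667 -0.01672006] 11.1667 [-3.63169888e-02  9.69030159e-02  1.87326355e+00 -5.59777371e-04
  1.17520459e+00 -3.63512027e-02]
```

View pics/w10.png

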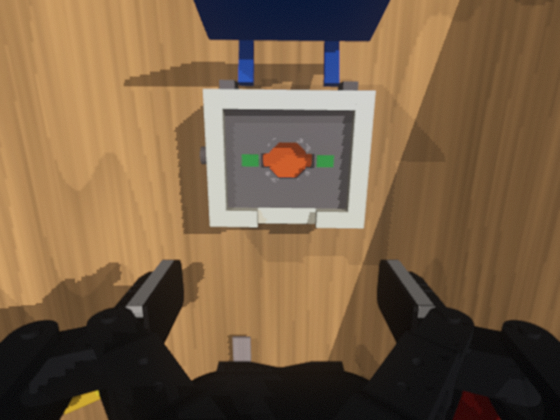

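```bash
python3 - <<'E'
from h import *
from scipy import ndimage
w=grab_frame("wrist"); c=w["color"].astype(int); print(read_state()["tool_pos"])
g=(c[...,1]>c[...,0]+40)&(c[...,1]>c[...,2]+40); l,n=ndimage.label(g); 
G=[]
for i in range(1,n+1):
    r,cc=np.where(l==i)
    if len(r)>40: G.append((cc.mean(),r.mean())); print(G[-1],len(r),cc.min(),cc.max(),r.min(),r.max())
P=plane(w,G,.056); print(P,P.mean(0),np.degrees(np.arctan2(*(P[1]-P[0])[[1,0]])))
o=(c[...,0]>140)&(c[...,0]>c[...,1]+70)&(np.arange(420)[:,None]<220)&(np.arange(420)[:,None]>120)&(np.arange(560)>220)
r,cc=np.where(o); print("orange",plane(w,[(cc.mean(),r.mean())],.05),cc.min(),cc.max(),r.min(),r.max())
K=plane(w,[(205,90),(375,91),(364,228),(210,227)],.066); print(np.round(K,4),K.mean(0),np.linalg.norm(np.roll(K,-1,0)-K,axis=1),np.degrees(np.arctan2(*(K[1]-K[0])[[1,0]])),np.degrees(np.arctan2(*(K[2]-K[3])[[1,0]])))
im=cv2.cvtColor(w["color"],4); cv2.imwrite("pics/w10c.png",cv2.resize(im[80:240,190:390],None,fx=4,fy=3.7,interpolation=cv2.INTER_CUBIC))
E
```

```text
[0.56519061 0.07954964 0.19131738]
(np.float64(249.08), np.float64(159.45)) 200 241 257 154 165
(np.float64(323.8952879581152), np.float64(159.9371727748691)) 191 316 332 154 166
[[0.5383754  0.10898467 0.056     ]
 [0.60042128 0.1085817  0.056     ]] [0.56939834 0.10878319 0.056     ] -0.37211174108206857
orange [[0.56715163 0.10676042 0.05      ]] 263 306 146 176
[[0.5075 0.1629 0.066 ]
 [0.6356 0.1621 0.066 ]
 [0.6352 0.0523 0.066 ]
 [0.5047 0.0531 0.066 ]] [0.57075501 0.10760924 0.066     ] [0.12814288 0.10984625 0.1305063  0.10990569] -0.3643882940483156 -0.34713982470404264
```

View pics/w10c.png

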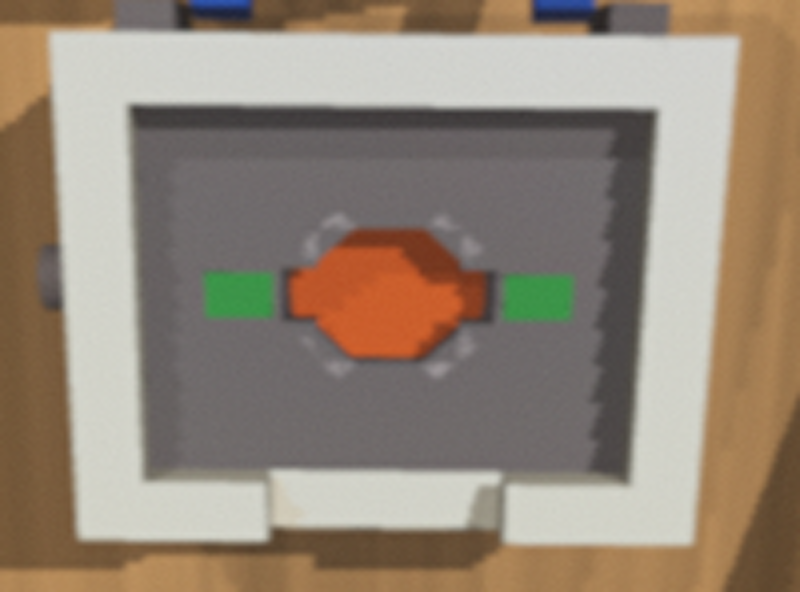

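Request:
{"op": "jog_arm", "data": {
  "moves": [
    [1.5,0,-3,-7,8.4],
    [5,-0.5,-5,-14,8.4],
    [9,-1.5,-5,-21,8.4],
    [13,-2.5,-5,-28,8.4],
    [17,-3.5,-5,-35,8.4],
    [21,-4.2,-5,-42,8.4],
    [25,-4.2,-5,-49,8.4],
    [27,-4.2,-5,-56,8.4]
  ]
}}

```text
time_s: 11.93
tool_pos: [0.5232, 0.3532, 0.2424]
tcp_rot: [-0.908, -3.007, -0.002]
ft_force: [0.4, -0.8, 0.7]
finger_gap: 0.984
```

Request:
{"op": "jog_arm", "data": {
  "moves": [
    [0,0,0,-7,8.4],
    [0,0,0,-14,8.4],
    [0,0,0,-21,8.4],
    [0,0,0,-28,8.4],
    [0,0,0,-35,8.4],
    [0,0,0,-42,8.4],
    [0,0,0,-49,8.4],
    [0,0,0,-56,8.4]
  ]
}}

```text
time_s: 12.6
tool_pos: [0.5243, 0.3493, 0.2422]
tcp_rot: [0.605, -3.082, 0.0]
ft_force: [-0.0, -1.0, 0.1]
finger_gap: 0.985
```

Request:
{"op": "jog_arm", "data": {
  "moves": [
    [0,0,0,-7,8.4],
    [0,0,0,-14,8.4],
    [0,0,0,-21,8.4],
    [0,0,0,-25,8.4],
    [0,0,0,-25,8.4],
    [0,0,0,-25,8.4]
  ]
}}

```text
time_s: 13.1
tool_pos: [0.5241, 0.3497, 0.2423]
tcp_rot: [1.247, -2.883, 0.0]
ft_force: [0.0, 0.1, 0.3]
finger_gap: 0.98
```

```bash
python3 - <<'E'
from h import *
s=read_state(); print(s["tool_pos"],s["ft_force"],s["time_s"],s["joints"])
w=grab_frame("wrist"); im=save(w,"w11"); go(s["tool_pos"],0)
E
```

```text
[0.52412742 0.34965998 0.2422559 ] [0.03464626 0.11774487 0.2570414 ] 13.1 [ 4.27515297e-01  1.80878773e-01  1.68188897e+00 -7.89546932e-05
  1.27925092e+00 -1.95997341e+00]
shift cm [ 0.01 -0.02  0.01] twist -43.17928493739087 tool y yaw 136.82071506260914 q6 -1.960033238869847 R [-0. -0. -1.]
```

View pics/w11.png

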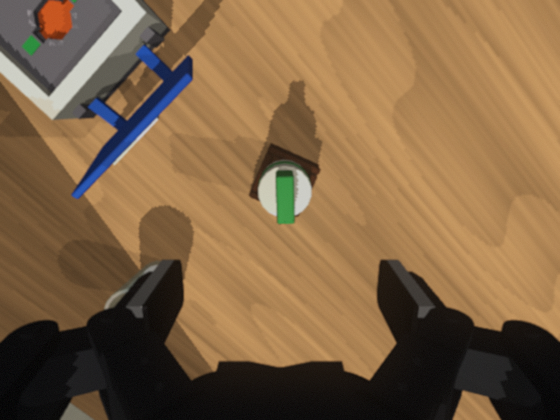

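```bash
cat >> h.py <<'E'
def cart(o,yaw):
    Rz=R.from_euler('z',yaw).as_matrix(); o=np.asarray(o)
    L=[]
    for z in (94,64):
        B=np.array([[-22,-8,z],[22,-8,z],[22,8,z],[-22,8,z],[-22,-8,z]])/1e3
        L.append((B@Rz.T+o,(255,0,255)))
    t=np.linspace(0,2*np.pi,60)
    for z in(64,24): L.append((np.c_[.026*np.cos(t),.026*np.sin(t),0*t+z/1e3]+o,(0,0,255)))
    return L
E
python3 - <<'E'
from h import *
w=grab_frame("wrist"); c=w["color"].astype(int); s=read_state()
g=(c[...,1]>c[...,0]+40)&(c[...,1]>c[...,2]+30)
g[:130]=0; g[240:]=0
l=np.argwhere(g); print(l.min(0),l.max(0))
for r in range(160,230,4):
    x=np.where(g[r,250:320])[0]+250; print(r,x.min() if len(x) else '',x.max() if len(x) else '',c[r,286])
im=cv2.cvtColor(w["color"],4); cv2.imwrite("pics/w11c.png",cv2.resize(im[130:240,230:340],None,fx=7,fy=5.4,interpolation=cv2.INTER_CUBIC))
E
```

```text
[176 276] [223 293]
160   [74 70 57]
164   [85 85 70]
168   [140 134 120]
172   [35 57 29]
176 277 291 [47 96 47]
180 276 292 [ 61 146  69]
184 276 292 [ 62 149  71]
188 276 292 [ 63 148  71]
192 276 292 [ 62 146  70]
196 277 292 [ 63 148  71]
200 277 293 [ 64 149  72]
204 277 293 [ 65 149  73]
208 277 293 [ 65 148  72]
212 277 293 [ 65 149  71]
216 277 293 [ 65 150  72]
220 278 293 [ 67 150  73]
224   [147 128  76]
228   [182 141  90]
```

View pics/w11c.png

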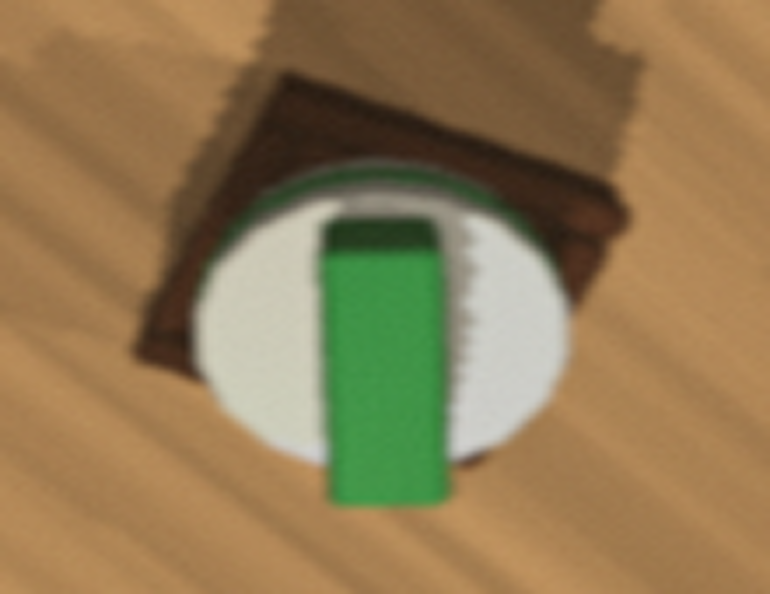

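```bash
python3 - <<'E'
from h import *
w=grab_frame("wrist"); s=read_state(); print(s["tool_pos"])
K=plane(w,np.array([(276,176.3),(293.1,176.3),(294.6,223.5),(277.1,223.5)])-.4,.104)
m=K.mean(0); a=K[:2].mean(0); b=K[2:].mean(0); d=a-b; yaw=np.arctan2(d[1],d[0])
print(K,m,np.linalg.norm(d),np.degrees(yaw))
o=[m[0],m[1],.01]
im=save(w,"x",cart(o,yaw)); cv2.imwrite("pics/w11o.png",cv2.resize(im[130:240,230:340],None,fx=7,fy=5.4,interpolation=cv2.INTER_NEAREST))
S=grab_frame("side"); im=save(S,"x",cart(o,yaw)); cv2.imwrite("pics/s11o.png",cv2.resize(im[270:360,220:320],None,fx=6,fy=6,interpolation=cv2.INTER_NEAREST))
go([m[0],m[1],.073],yaw+np.pi/2)
E
```

```text
[0.52378298 0.35030723 0.24243884]
[[0.51583333 0.33676385 0.104     ]
 [0.50520275 0.34671776 0.104     ]
 [0.53298447 0.3790006  0.104     ]
 [0.54431908 0.36838924 0.104     ]] [0.52458491 0.35771786 0.104     ] 0.042574317544016395 -131.36203743315608
shift cm [-0.59  0.43 16.94] twist -1.71124832884113 tool y yaw 136.9267142380028 q6 -1.9609056986278748 R [-0. -0. -1.]
```

View pics/w11o.png

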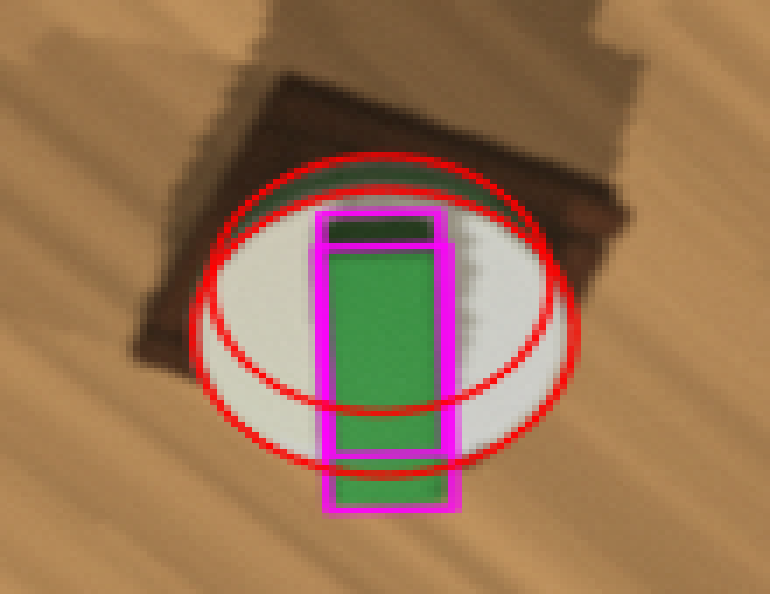

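View pics/s11o.png

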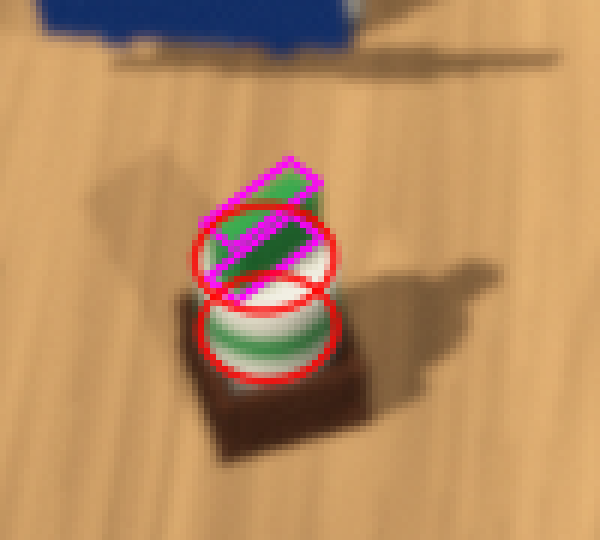

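Request:
{"op": "jog_arm", "data": {
  "moves": [
    [-0.2,0.2,3,-0.8,8.4],
    [-0.4,0.3,6,-1.6,8.4],
    [-0.6,0.4,9,-1.6,8.4],
    [-0.6,0.4,11,-1.6,6],
    [-0.6,0.4,11,-1.6,5],
    [-0.6,0.4,11,-1.6,5],
    [-0.6,0.4,11,-1.6,5]
  ]
}}

```text
time_s: 13.88
tool_pos: [0.5257, 0.3584, 0.1343]
tcp_rot: [-1.292, 2.861, 0.0]
ft_force: [0.3, 0.3, -0.1]
finger_gap: 0.586
```

```bash
python3 - <<'E'
from h import *
w=grab_frame("wrist"); s=read_state(); print(s["tool_pos"],s["finger_gap"])
o=[.5246,.3577,.01]; save(w,"w12",cart(o,np.radians(-131.4)))
go([.5246,.3577,.073],np.radians(-131.4)+np.pi/2)
E
```

```text
[0.52611014 0.35858194 0.13513969] 0.5871595690997938
shift cm [0.19 0.07 6.21] twist 0.0050516399444948045 tool y yaw 138.60505163994446 q6 -1.9799777828672245 R [ 0.004  0.002 -1.   ]
```

View pics/w12.png

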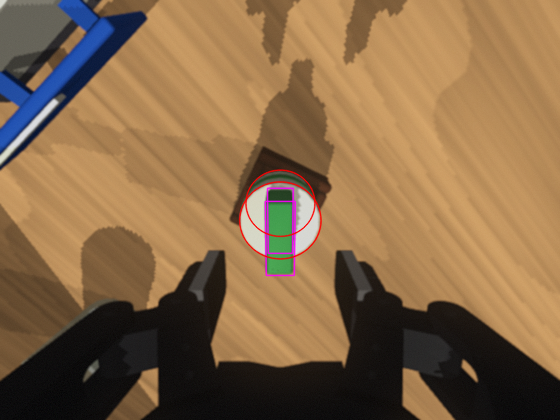

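Request:
{"op": "jog_arm", "data": {
  "moves": [
    [0.1,0,2,0,5],
    [0.1,0,4,0,5],
    [0.1,0,5.2,0,5],
    [0.1,0,5.6,0,5],
    [0.1,0,5.6,0,5],
    [0.1,0,5.6,0,5]
  ]
}}

```text
time_s: 14.43
tool_pos: [0.5248, 0.3576, 0.0778]
tcp_rot: [-1.292, 2.861, 0.0]
ft_force: [0.0, -0.6, -0.5]
finger_gap: 0.587
```

```bash
python3 - <<'E'
from h import *
w=grab_frame("wrist"); s=read_state(); print(s["tool_pos"],s["ft_force"],s["finger_gap"])
o=[.5246,.3577,.01]; save(w,"w13",cart(o,np.radians(-131.4)))
go([.5246,.3577,.077],np.radians(-131.4)+np.pi/2)
E
```

```text
[0.52505999 0.35767517 0.07820336] [ 0.35935151 -0.05107174  0.03770436] 0.5869446481091019
shift cm [0.03 0.04 0.12] twist 0.013866247361832467 tool y yaw 138.6138662473618 q6 -1.9807698933793247 R [ 0.002  0.001 -1.   ]
```

View pics/w13.png

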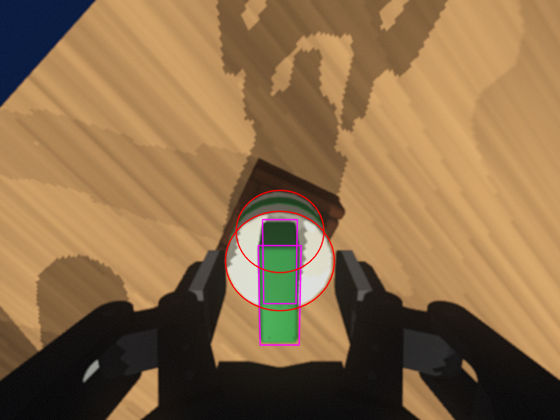

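Request:
{"op": "jog_arm", "data": {
  "moves": [
    [0,0,0,0,3],
    [0,0,0,0,1],
    [0,0,0,0,0.8],
    [0,0,0,0,0.8],
    [0,0,0,0,0.8],
    [0,0,0,0,0.8]
  ]
}}

```text
time_s: 14.98
tool_pos: [0.5246, 0.3574, 0.0776]
tcp_rot: [-1.293, 2.862, 0.0]
ft_force: [-0.3, -2.1, 4.8]
finger_gap: 0.175
```

Request:
{"op": "jog_arm", "data": {
  "moves": [
    [0,0,-0.5,0,0.8],
    [0,0,-1.5,0,0.8],
    [0,0,-3,0,0.8],
    [0,0,-5.5,0,0.8],
    [0,0,-9,0,0.8],
    [0,0,-12,0,0.8],
    [0,0,-13,0,0.8],
    [0,0,-13,0,0.8]
  ]
}}

```text
time_s: 15.65
tool_pos: [0.5257, 0.3581, 0.2108]
tcp_rot: [-1.29, 2.856, 0.0]
ft_force: [0.6, 0.7, -1.9]
finger_gap: 0.174
```

```bash
python3 - <<'E'
from h import *
s=read_state(); print(s["tool_pos"],s["ft_force"],s["finger_gap"],s["time_s"])
w=grab_frame("wrist"); save(w,"w14"); 
go([.61,.1,.205],np.radians(89.6))
E
```

```text
[0.52566308 0.35806518 0.21077425] [ 0.55896941  0.73479514 -1.88486748] 0.17440594908822643 15.65
shift cm [ 13.65 -23.45   0.24] twist 49.01944482671633 tool y yaw 138.61944482671632 q6 -1.9807481215084766 R [ 0.002  0.001 -1.   ]
```

View pics/w14.png

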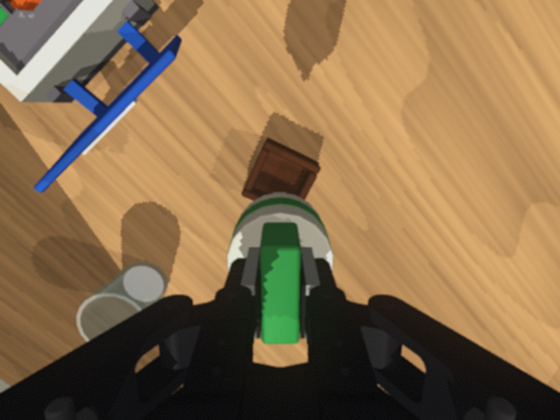

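Request:
{"op": "jog_arm", "data": {
  "moves": [
    [0,0,-3,0,0.8],
    [0,0,-5.5,4,0.8],
    [2,-3.5,-5.5,11,0.8],
    [4,-7,-5.5,18,0.8],
    [6,-10.5,-5.5,25,0.8],
    [8,-14,-5.5,32,0.8],
    [10,-17.5,-5.5,39,0.8],
    [11.5,-21,-5.5,46,0.8]
  ]
}}

```text
time_s: 16.37
tool_pos: [0.6039, 0.1299, 0.2572]
tcp_rot: [0.062, -3.134, 0.001]
ft_force: [1.5, 0.3, -1.4]
finger_gap: 0.174
```

```bash
python3 - <<'E'
from h import *
s=read_state(); print(s["tool_pos"],s["ft_force"],s["finger_gap"],s["time_s"],s["joints"])
go([.62,.1085,.22],np.radians(89.6))
E
```

```text
[0.60388012 0.12987018 0.25724561] [ 1.5185549   0.25444542 -1.41403558] 0.17441757848540174 16.3667 [ 4.78358369e-02  1.46658141e-01  1.69312725e+00 -2.26206565e-04
  1.30893062e+00 -1.56233248e+00]
shift cm [-1.55 -2.2   3.71] twist 2.659305331081468 tool y yaw 92.25930533108146 q6 -1.5623324763713928 R [-0.007 -0.001 -1.   ]
```

Request:
{"op": "jog_arm", "data": {
  "moves": [
    [-1.5,-2,0,2.7,0.8],
    [-1.5,-2,2,2.7,0.8],
    [-1.5,-2,4,2.7,0.8],
    [-1.5,-2,6,2.7,0.8],
    [-1.5,-2,6,2.7,0.8],
    [-1.5,-2,6,2.7,0.8]
  ]
}}

```text
time_s: 16.87
tool_pos: [0.619, 0.1126, 0.1968]
tcp_rot: [-0.003, -3.133, 0.0]
ft_force: [-0.1, 0.5, -1.9]
finger_gap: 0.175
```

```bash
python3 - <<'E'
from h import *
s=read_state(); print(s["tool_pos"],s["ft_force"],s["finger_gap"],s["time_s"],s["joints"])
w=grab_frame("wrist"); save(w,"w15"); 
E
```

```text
[0.6189637  0.11264116 0.19677596] [-0.07611707  0.48680498 -1.91110694] 0.1749308055914079 16.8667 [ 1.89424278e-02  2.20774540e-01  1.72049826e+00 -1.29435198e-05
  1.20924334e+00 -1.55023118e+00]
```

View pics/w15.png

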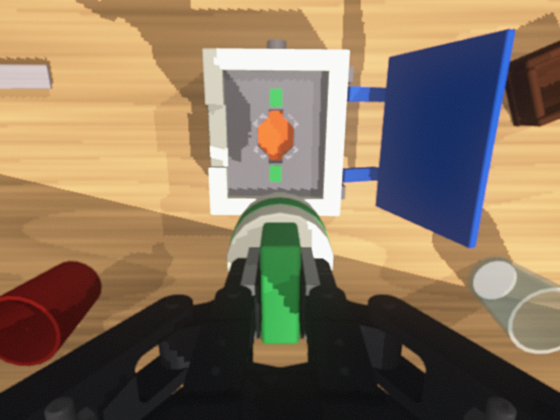

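```bash
cat > m.py <<'E'
from h import *
from scipy import ndimage
w=grab_frame("wrist"); c=w["color"].astype(int); s=read_state(); p=s["tool_pos"]; Rm=R.from_rotvec(s["tcp_rot"]).as_matrix()
g=(c[...,1]>c[...,0]+35)&(c[...,1]>c[...,2]+35); l,n=ndimage.label(g); G=[]
for i in range(1,n+1):
    r,cc=np.where(l==i)
    if len(r)>40: print((cc.mean(),r.mean()),len(r),cc.min(),cc.max(),r.min(),r.max()); G.append((cc.mean(),r.mean(),len(r)))
G=[x[:2] for x in G if x[2]<1000 and x[1]<200][:2]
print("TCP",p,"ft",s["ft_force"],s["moment"],s["time_s"])
if len(G)==2:
    P=plane(w,G,.056); d=P[0]-P[1]; print("marks",P,"centre",P.mean(0),"yaw",np.degrees(np.arctan2(d[1],d[0])),np.linalg.norm(d))
def bar(rows=(255,265,275,285,295,305)):
    for r in range(225,345,8):
        x=np.where(g[r,240:320])[0]+240; print(r,(x.min(),x.max()) if len(x) else '',end=' ')
    print()
bar()
im=cv2.cvtColor(w["color"],4); cv2.imwrite("pics/mc.png",cv2.resize(im[180:360,200:360],None,fx=4,fy=3.3,interpolation=cv2.INTER_CUBIC))
E
python3 m.py
```

```text
(np.float64(275.08641975308643), np.float64(94.79012345679013)) 243 269 282 86 104
(np.float64(274.97685185185185), np.float64(170.03703703703704)) 216 269 281 162 178
(np.float64(285.55913978494624), np.float64(206.002688172043)) 372 247 323 198 227
(np.float64(279.84019264448335), np.float64(283.9218476357268)) 4568 260 300 223 343
TCP [0.6213616  0.11294906 0.20124867] ft [ 1.13298806  0.1001008  -1.88133482] [ 0.01349637  0.01618301 -0.05202453] 16.9667
marks [[0.53870316 0.10891671 0.056     ]
 [0.60030892 0.10851087 0.056     ]] centre [0.56950604 0.10871379 0.056     ] yaw 179.6225574561914 0.06160709800718269
225 (np.int64(265), np.int64(295)) 233 (np.int64(263), np.int64(296)) 241 (np.int64(262), np.int64(298)) 249 (np.int64(260), np.int64(300)) 257 (np.int64(260), np.int64(300)) 265 (np.int64(260), np.int64(300)) 273 (np.int64(261), np.int64(299)) 281 (np.int64(261), np.int64(298)) 289 (np.int64(261), np.int64(298)) 297 (np.int64(261), np.int64(298)) 305 (np.int64(261), np.int64(298)) 313 (np.int64(261), np.int64(299)) 321 (np.int64(261), np.int64(299)) 329 (np.int64(261), np.int64(299)) 337 (np.int64(262), np.int64(299))
```

View pics/mc.png

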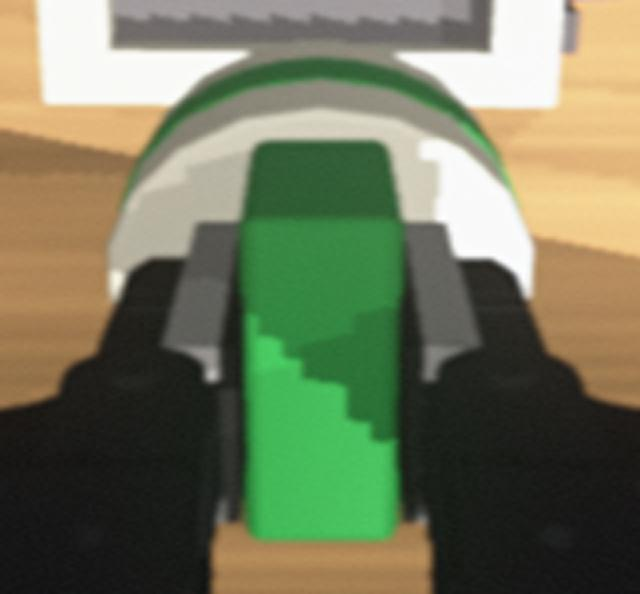

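```bash
cat > m2.py <<'E'
from m import *
zb=p+.0
K=plane(w,np.array([(260,246.1),(301,246.1),(300,343.6),(261.5,343.6)])-.4,p[2]+.0264)
K0=K.mean(0); d=K[:2].mean(0)-K[2:].mean(0)
Z=R.from_rotvec(s["tcp_rot"]).as_matrix()
print("bar centre",K0,"len",np.linalg.norm(d),"yaw",np.degrees(np.arctan2(d[1],d[0])),"in tool",Z.T@(K0-p))
E
python3 m2.py | tail -1
python3 - <<'E'
from h import *
w=grab_frame("wrist"); s=read_state(); p=s["tool_pos"]; Z=R.from_rotvec(s["tcp_rot"]).as_matrix()
print(p,Z)
im=save(w,"x",cart([p[0],p[1],p[2]-.0676],np.arctan2(Z[1,0],Z[0,0])))
cv2.imwrite("pics/w16o.png",cv2.resize(im[180:360,200:360],None,fx=4,fy=3.3,interpolation=cv2.INTER_NEAREST))
E
```

```text
bar centre [0.62017723 0.11310802 0.22877604] len 0.04256600763777994 yaw -179.90251598898269 in tool [ 0.00170679  0.00012727 -0.02640227]
[0.6221568  0.11301599 0.20297998] [[-9.99996600e-01  1.08827584e-03  2.36988009e-03]
 [ 1.08828724e-03  9.99999408e-01  3.52287665e-06]
 [-2.36987485e-03  6.10197494e-06 -9.99997192e-01]]
```

View pics/w16o.png

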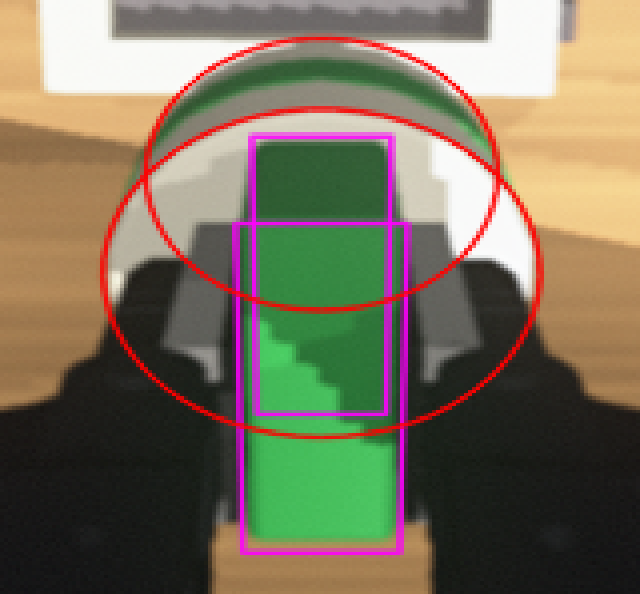

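```bash
python3 - <<'E'
from h import *
print(read_state()["tool_pos"]); go([.5697,.1087,.133],np.radians(89.62))
E
```

```text
[0.6221568  0.11301599 0.20297998]
shift cm [ 5.26 -0.44  6.99] twist 0.3176463752476277 tool y yaw 89.93764637524764 q6 -1.5502338905187178 R [ 0.002  0.    -1.   ]
```

Request:
{"op": "jog_arm", "data": {
  "moves": [
    [2,-0.2,0,0.3,0.8],
    [4,-0.4,0,0.3,0.8],
    [5,-0.4,2,0.3,0.8],
    [5.25,-0.4,4,0.3,0.8],
    [5.25,-0.4,4,0.3,0.8],
    [5.25,-0.4,4,0.3,0.8],
    [5.25,-0.4,4,0.3,0.8],
    [5.25,-0.4,4,0.3,0.8]
  ]
}}

```text
time_s: 17.73
tool_pos: [0.5706, 0.1089, 0.1638]
tcp_rot: [0.01, 3.138, 0.0]
ft_force: [0.5, 0.1, -2.2]
finger_gap: 0.176
```

```bash
python3 - <<'E'
from h import *
s=read_state();print(s["tool_pos"],abs(s["qd"]).max()); w=grab_frame("wrist"); T=grab_frame("top"); S=grab_frame("side"); s=read_state();print(s["tool_pos"],s["time_s"],s["ft_force"]); go([.5697,.1087,.133],np.radians(89.62))
save(w,"w17")
cv2.imwrite("pics/s17.png",cv2.resize(cv2.cvtColor(S["color"],4)[190:290,210:310],None,fx=5,fy=5,interpolation=cv2.INTER_CUBIC))
E
```

```text
[0.57064509 0.108893   0.16382697] 0.0021605406371698107
[0.56996367 0.10886254 0.16291123] 17.8833 [ 0.06509468  0.69861928 -2.09723215]
shift cm [ 0.03 -0.02  2.99] twist -0.005489067964928908 tool y yaw 89.61451093203509 q6 -1.5500926343154349 R [ 0.002  0.    -1.   ]
```

View pics/w17.png

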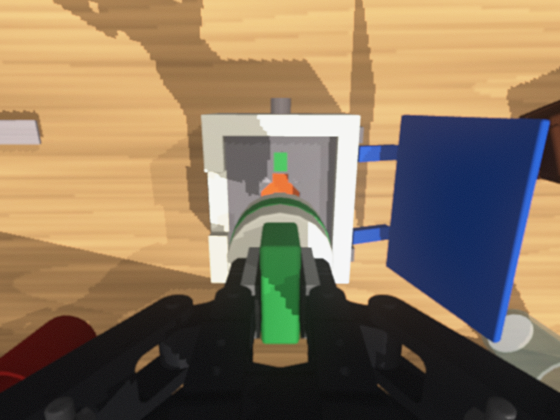

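View pics/s17.png

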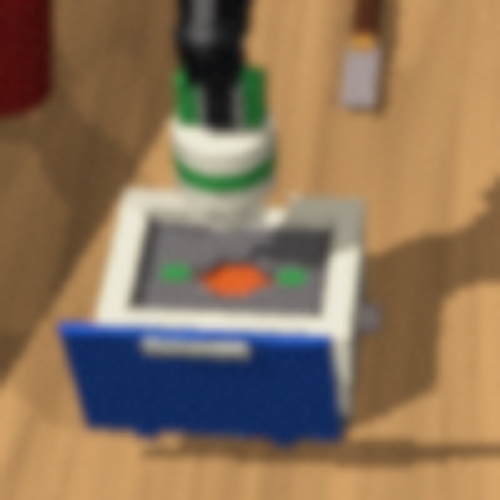

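```bash
python3 - <<'E'
from h import *
S=grab_frame("side"); s=read_state(); p=s["tool_pos"]; print(p)
L=cart([p[0],p[1],p[2]-.0676],0)
L.append((np.array([[.5697-.022,.1087,.056],[.5697+.022,.1087,.056]]),(255,255,0)))
L.append((np.array([[.5697,.1087-.015,.056],[.5697,.1087+.015,.056]]),(255,255,0)))
im=save(S,"x",L)
cv2.imwrite("pics/s17o.png",cv2.resize(im[190:290,210:310],None,fx=6,fy=6,interpolation=cv2.INTER_NEAREST))
E
```

```text
[0.5697274  0.10885093 0.16257688]
```

View pics/s17o.png

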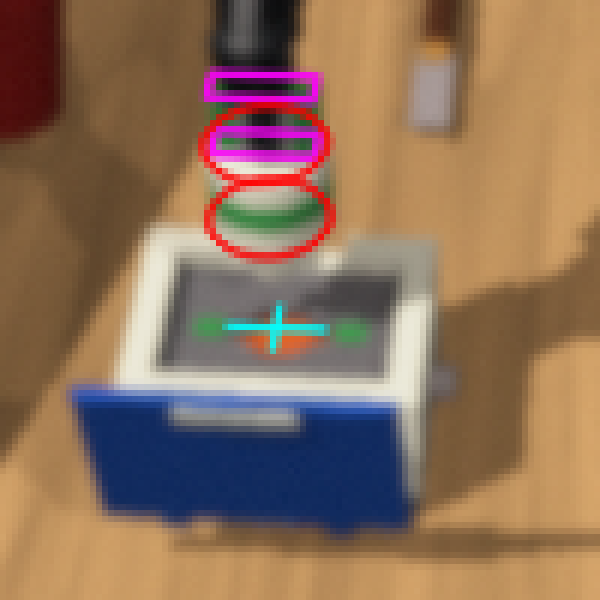

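Request:
{"op": "jog_arm", "data": {
  "moves": [
    [0,0,1.5,0,0.8],
    [0,0,2.8,0,0.8],
    [0,0,3.5,0,0.8],
    [0,0,3.5,0,0.8],
    [0,0,3.5,0,0.8]
  ]
}}

```text
time_s: 18.35
tool_pos: [0.5684, 0.1088, 0.1256]
tcp_rot: [-0.011, -3.14, 0.0]
ft_force: [-0.1, -0.1, -2.4]
finger_gap: 0.174
```

Request:
{"op": "jog_arm", "data": {
  "moves": [
    [0,0,0.3,0,0.8],
    [0,0,0.6,0,0.8],
    [0,0,0.9,0,0.8],
    [0,0,1.1,0,0.8],
    [0,0,1.1,0,0.8]
  ]
}}

```text
time_s: 18.77
tool_pos: [0.5686, 0.1089, 0.115]
tcp_rot: [-0.011, -3.141, -0.0]
ft_force: [0.5, 0.3, -2.3]
finger_gap: 0.174
```

```bash
python3 - <<'E'
from h import *
s=read_state();print(s["tool_pos"],s["ft_force"],s["moment"],s["tcp_rot"]); w=grab_frame("wrist");  save(w,"w18")
E
```

```text
[0.56860961 0.10885103 0.11503205] [ 0.48291816  0.33348749 -2.31059307] [-0.0288962   0.04426996 -0.0112589 ] [-1.05482582e-02 -3.14069825e+00 -9.34862821e-06]
```

View pics/w18.png

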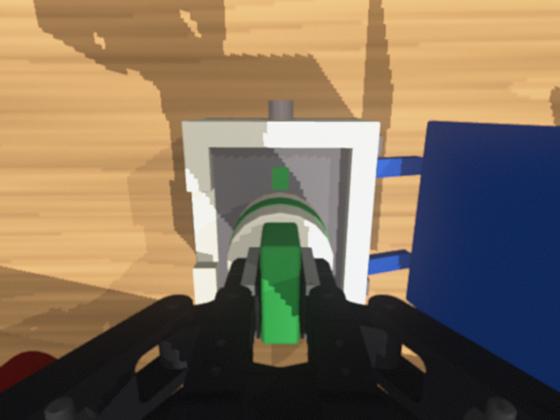

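Request:
{"op": "jog_arm", "data": {
  "moves": [
    [0,0,0.2,0,0.8],
    [0,0,0.4,0,0.8],
    [0,0,0.5,0,0.8],
    [0,0,0.6,0,0.8],
    [0,0,0.6,0,0.8]
  ]
}}

```text
time_s: 19.23
tool_pos: [0.5694, 0.1088, 0.1102]
tcp_rot: [0.011, 3.14, 0.0]
ft_force: [-0.4, -0.6, 2.8]
finger_gap: 0.176
```

Request:
{"op": "jog_arm", "data": {
  "moves": [
    [0,0,0.2,0,0.8],
    [0,0,0.4,0,0.8],
    [0,0,0.5,0,0.8],
    [0,0,0.6,0,0.8],
    [0,0,0.6,0,0.8]
  ]
}}

```text
time_s: 19.65
tool_pos: [0.5697, 0.1089, 0.1054]
tcp_rot: [0.01, 3.141, -0.0]
ft_force: [-3.0, -1.3, 9.7]
finger_gap: 0.178
```

Request:
{"op": "jog_arm", "data": {
  "moves": [
    [0,0,0,5,0.8],
    [0,0,0,10,0.8],
    [0,0,0,15,0.8],
    [0,0,0,20,0.8],
    [0,0,0,25,0.8],
    [0,0,0,30,0.8],
    [0,0,0,30,0.8]
  ]
}}

```text
time_s: 20.23
tool_pos: [0.5701, 0.1091, 0.1054]
tcp_rot: [0.827, 3.028, 0.002]
ft_force: [-2.4, 0.6, 8.2]
finger_gap: 0.172
```

```bash
python3 - <<'E'
from h import *
s=read_state();print(s["tool_pos"],s["ft_force"],s["moment"]); w=grab_frame("wrist");  save(w,"w19"); go(s["tool_pos"],0)
E
```

```text
[0.57013629 0.10910478 0.10537058] [-2.42260994  0.55020783  8.19733161] [0.11483703 0.3540655  0.04020018]
shift cm [-0.  0.  0.] twist 59.59625527507953 tool y yaw 59.59625527507953 q6 -1.0261763607580277 R [ 0.003  0.    -1.   ]
```

View pics/w19.png

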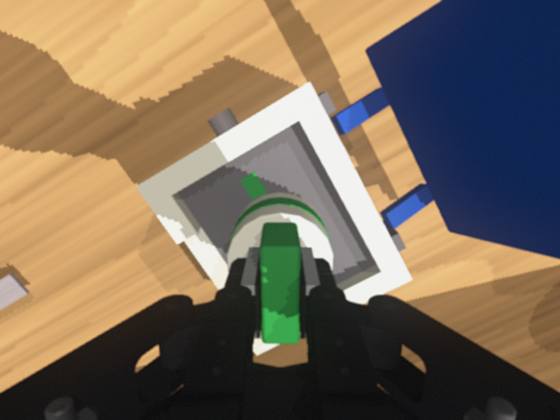

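Request:
{"op": "jog_arm", "data": {
  "moves": [
    [0,0,0.1,5,0.8],
    [0,0,0.1,10,0.8],
    [0,0,0.1,15,0.8],
    [0,0,0.1,20,0.8],
    [0,0,0.1,25,0.8],
    [0,0,0.1,30,0.8],
    [0,0,0.1,30,0.8]
  ]
}}

```text
time_s: 20.87
tool_pos: [0.5705, 0.1091, 0.1053]
tcp_rot: [1.582, 2.711, 0.003]
ft_force: [-3.4, -0.2, 11.1]
finger_gap: 0.175
```

Request:
{"op": "jog_arm", "data": {
  "moves": [
    [0,0,0,5,0.8],
    [0,0,0,10,0.8],
    [0,0,0,15,0.8],
    [0,0,0,20,0.8],
    [0,0,0,23,0.8],
    [0,0,0,26,0.8],
    [0,0,0,26,0.8]
  ]
}}

```text
time_s: 21.45
tool_pos: [0.5706, 0.109, 0.1053]
tcp_rot: [2.15, 2.287, 0.004]
ft_force: [-2.2, -0.4, 11.4]
finger_gap: 0.174
```

```bash
python3 - <<'E'
from h import *
s=read_state();print(s["tool_pos"],s["ft_force"],s["moment"],s["joints"]); go(s["tool_pos"],0)
E
```

```text
[0.57060916 0.10900658 0.10532225] [-2.19559069 -0.38745292 11.43231291] [0.03392791 0.53300303 0.12905212] [ 1.41829686e-02  2.15938064e-01  1.90819477e+00  1.39861582e-05
  1.01370681e+00 -4.76732420e-02]
shift cm [0. 0. 0.] twist 3.5436953265107958 tool y yaw 3.543695326510801 q6 -0.04767324195858856 R [ 0.004  0.    -1.   ]
```

Request:
{"op": "jog_arm", "data": {
  "moves": [
    [0,0,0,2,0.8],
    [0,0,0,4,0.8],
    [0,0,0,4,0.8]
  ]
}}

```text
time_s: 21.7
tool_pos: [0.5706, 0.109, 0.1053]
tcp_rot: [2.228, 2.212, 0.004]
ft_force: [-2.2, -0.4, 11.1]
finger_gap: 0.181
```

```bash
python3 - <<'E'
from h import *
s=read_state();print(s["tool_pos"],s["ft_force"],s["moment"]); go(s["tool_pos"],0)
E
```

```text
[0.57059865 0.10897266 0.10532125] [-2.23386627 -0.38828433 11.11314566] [0.03569434 0.51347166 0.10760944]
shift cm [0. 0. 0.] twist -0.41409944863980636 tool y yaw -0.41409944863981046 q6 0.021419763203357096 R [ 0.004 -0.    -1.   ]
```

Request:
{"op": "jog_arm", "data": {
  "moves": [
    [0,0,0,2,0.8],
    [0,0,0,4,0.8],
    [0,0,0,4,0.8]
  ]
}}

```text
time_s: 21.95
tool_pos: [0.5707, 0.109, 0.1053]
tcp_rot: [2.303, 2.133, 0.004]
ft_force: [-2.5, 0.5, 11.9]
finger_gap: 0.177
```

```bash
python3 - <<'E'
from h import *
s=read_state();print(s["tool_pos"],s["ft_force"],s["moment"]); go(s["tool_pos"],0)
w=grab_frame("wrist");  save(w,"w20")
E
```

```text
[0.5706696  0.10896079 0.10534675] [-2.45556112  0.54767953 11.85333974] [0.03014137 0.52861721 0.11895345]
shift cm [0. 0. 0.] twist -4.40526560021555 tool y yaw -4.405265600215552 q6 0.09110890062052378 R [ 0.004 -0.    -1.   ]
```

View pics/w20.png

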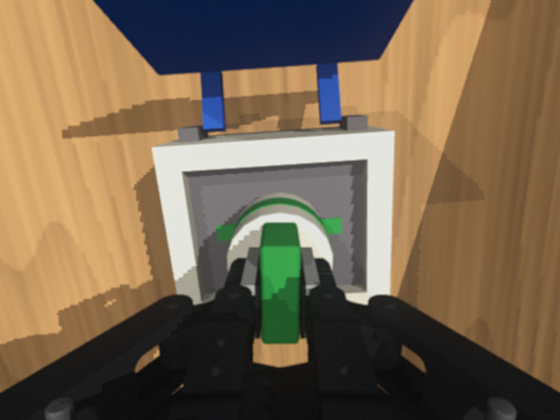

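Request:
{"op": "jog_arm", "data": {
  "moves": [
    [0,0,0,2,0.8],
    [0,0,0,3,0.8],
    [0,0,0,3,0.8]
  ]
}}

```text
time_s: 22.25
tool_pos: [0.5707, 0.109, 0.1054]
tcp_rot: [2.355, 2.075, 0.004]
ft_force: [-2.0, -0.1, 11.8]
finger_gap: 0.176
```

```bash
python3 - <<'E'
from h import *
s=read_state();print(s["tool_pos"],s["ft_force"],s["moment"]); go(s["tool_pos"],0)
E
```

```text
[0.57070138 0.10895448 0.10535562] [-2.03465658 -0.05238665 11.75067546] [0.04824319 0.46338057 0.47408326]
shift cm [0. 0. 0.] twist -7.240886310603759 tool y yaw -7.240886310603762 q6 0.1412643944100329 R [ 0.004 -0.001 -1.   ]
```

Request:
{"op": "jog_arm", "data": {
  "moves": [
    [0,0,0,2,0.8],
    [0,0,0,3,0.8],
    [0,0,0,3,0.8]
  ]
}}

```text
time_s: 22.5
tool_pos: [0.5707, 0.1089, 0.1054]
tcp_rot: [2.405, 2.015, 0.004]
ft_force: [-2.6, 0.6, 10.4]
finger_gap: 0.176
```

```bash
python3 - <<'E'
from h import *
s=read_state();print(s["tool_pos"],s["ft_force"],s["moment"]); go(s["tool_pos"],0)
E
```

```text
[0.57074871 0.10887386 0.10537104] [-2.64937109  0.57825271 10.39986324] [0.00169064 0.43238444 0.95883508]
shift cm [0. 0. 0.] twist -10.10114107493134 tool y yaw -10.101141074931332 q6 0.19185800661036484 R [ 0.004 -0.001 -1.   ]
```

Request:
{"op": "jog_arm", "data": {
  "moves": [
    [0,0,0.1,-1,0.8],
    [0,0,0.1,-1.5,0.8],
    [0,0,0.1,-1.5,0.8],
    [0,0,0.1,-1.5,0.8],
    [0,0,0.1,-1.5,0.8]
  ]
}}

```text
time_s: 22.92
tool_pos: [0.5709, 0.1089, 0.1053]
tcp_rot: [2.38, 2.045, 0.004]
ft_force: [-2.8, -0.5, 15.6]
finger_gap: 0.177
```

```bash
python3 - <<'E'
from h import *
s=read_state();print(s["tool_pos"],s["ft_force"],s["moment"],s["finger_gap"],s["time_s"]); go(s["tool_pos"],0)
w=grab_frame("wrist"); S=grab_frame("side"); T=grab_frame("top"); s=read_state();print(s["tool_pos"],s["ft_force"],s["moment"])
a=cv2.cvtColor(w["color"],4); b=cv2.cvtColor(S["color"],4)[130:350,140:400]; b=cv2.resize(b,(496,420),interpolation=cv2.INTER_CUBIC)
cv2.imwrite("pics/f1.png",cv2.resize(np.hstack([a[:,140:420],b]),None,fx=1,fy=1)); cv2.imwrite("pics/ft.png",cv2.cvtColor(T["color"],4))
E
```

```text
[0.57089749 0.10891869 0.10531117] [-2.82446962 -0.53816235 15.55629689] [0.028512   0.78475551 0.63634123] 0.1767043800864004 22.9167
shift cm [0. 0. 0.] twist -8.658315854963911 tool y yaw -8.658315854963904 q6 0.16631551912628534 R [ 0.004 -0.001 -1.   ]
[0.57089801 0.10892432 0.1052984 ] [-2.96906892 -0.31850467 14.26143782] [0.01541265 0.87668818 0.63073719]
```

View pics/f1.png

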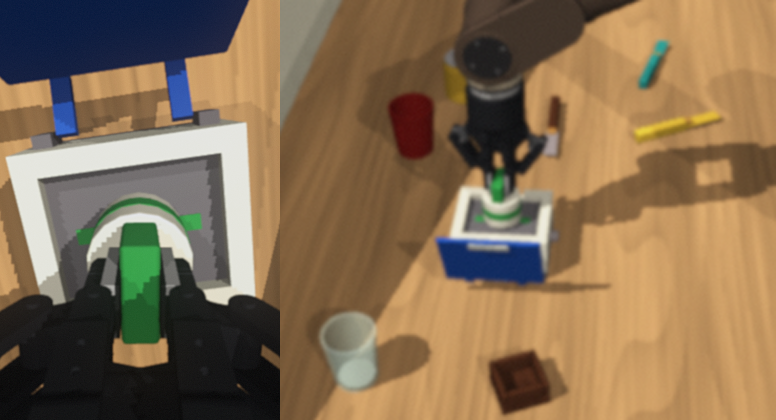

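View pics/ft.png

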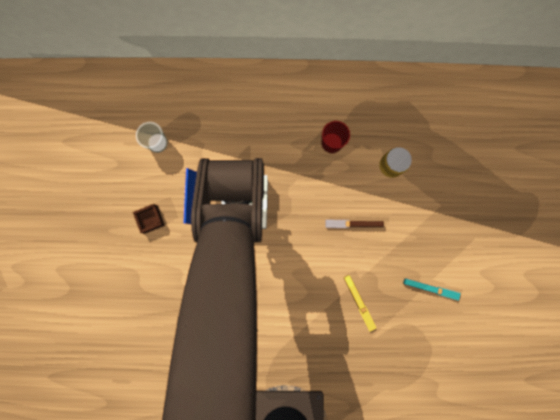

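```bash
python3 -c "
from rig import *
print(finish_job()); s=read_state(); print(s['tool_pos'],s['ft_force'],s['moment'],s['time_s'])"
```

```text
the job is handed in; nothing more can be done
None
the job is handed in; nothing more can be done
```

The job is done and handed in at about 23 s; no verdict was reported.

- **Lid and knife:** I slid the knife about 29 mm into the slot and raised the lid with the blade until it sprang open by itself. I then laid the knife flat on the counter, and the pictures confirm both.
- **Cartridge:** I took it from the stand by the green bar and passed the lugs through the notches without contact force. I pushed it about 8 mm down to the stop and turned it clockwise until the torque rose sharply, at about 96° of tool turn.
- **Last checks:** The arm is still gripping the cartridge, upright to about 0.2°. The tool centre point is at z 0.105 m, which puts the cartridge at its home height within about 1 mm. The wrist force is about 14–15 N upward, against the spring's 8 N. About 0.63 N m of torque is held against the turn stop, after I backed off 1.5°. The cup, glass, tin and the other two knives look unmoved.
- **Disagreements:**
  - The side camera put things 4–8 mm further in +y than the top and wrist cameras did.
  - In the wrist picture, held objects looked about 2–3% smaller than their known size.
  - I relied on the wrist camera. Its two socket measurements, from directions a quarter turn apart, agreed to about 0.1 mm.
  - About 3 N of sideways force (along x) remains on the cartridge.

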